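Hang the wheelchair cross bar behind its drop latch and clip it

ROBOT

A 6-joint arm with a two-finger parallel gripper is mounted at the origin on the work surface. World frame = base frame: x ahead of the robot, y to its left, z up, the work surface at z = 0. Lengths are in m, angles in degrees, forces in N, time in s.
With the tool pointing down it reaches from about 0.35 to 0.975 m from the base axis. Payload 7.1 kg.
Tool frame: the origin (TCP) lies at the very end of the fingers, on their centre line; the grasp point (between the pads) lies r.hold_point_z behind it (r.hold_point_z is the distance from the TCP to the grasp point, in m); z points along the fingers, y is the direction in which the jaws open and shut (so a half turn about z gives the same grasp; the last joint's range is limited). The gripper opens to 88 mm and grips with 3 to 60 N. Pads are 20 mm wide; open, the fingers measure 115 mm over their backs; the gripper's body (75 mm by 178 mm) begins 61 mm behind the grasp point.
Start: joints at [-75.573, 24.242, 93.386, -0, 62.372, -1.089], TCP at [0.167, -0.602, 0.199] pointing down, gripper open.
Joint ranges: [-172.04, 172.04], [-51.8, 120.97], [4.93, 147.93], [-75.15, 255.16], [6.16, 154.13], [-145.62, 145.62]. Speed limits (degrees/s): [136.94, 136.94, 172.46, 180, 180, 180].

INTERFACE

Orientations are given as a 3x3 rotation matrix whose columns are the frame's x, y, z axes.
In Python, from rig import status, vision, job, r gives the robot as it stands.
- The arm moves only by the tool step_arm, never from a script. Its arguments are lists of equal length, an entry for each row: "twist": the turn, a rotation vector about the world's x, y, z in rad, a list of three; "dp": the shift along the world's x, y, z in m, a list of three; "gripper": the finger opening in m, from 0 to 0.0878. A call has 1 to 12 rows; each row is the pose to reach, as a shift and turn from the pose measured when the call began; what a row does not reach only later rows make up. A row lasts 1/12 s, in which the tool goes at most 41.7 mm and 7.16 degrees, less where a joint would pass 70% of its speed; a pose out of reach is approached as far as the arm can. A call with a gripper value outside its range is refused whole. The fingers move at their own pace and stop on an object; the grip force is fixed at half the most. Time passes only in rows, so rows that repeat a pose let the fingers close. It gives the time, the measured TCP pose, the force and the opening at its end, in the units of the state.
- status.state(): the state, without advancing time (a new reading comes with each control period).
- vision.snapshot(name): name is "scene" or "side" or "wrist"; returns (picture, depth): 420x560x3 uint8, blue, green, red; 420x560 float32, m along the optical axis (not along the pixel's ray), 0 where there is no reading.
- vision.calibration(name): a dict with "K" (3x3 intrinsics, pixels), "T" (4x4, takes a point from camera to world coordinates); the wrist camera has in their place "mount" (4x4, takes a point from camera to tool coordinates, whose origin is the TCP and whose axes are the flange's). Camera axes: x right, y down, z forward; pixel columns grow to the right and rows downward; lengths in m; the calibration is good to about 2 mm. A picture is of the moment at which its call begins: read the wrist's pose just before it. calibration takes no time and is no camera call.
- job.finish_job(): hands the job in, once; it reports no verdict.
The state is a dict: "t": time; "joint_pos": joint angles; "joint_vel": joint speeds; "joint_torque": joint torques, N m; "position": TCP position; "eef_rot": TCP orientation; "force": force on the tool from outside, world axes, zero at the start; "ft_torque": the same for the moment, N m; "finger_gap": finger opening in m.
Only numpy, scipy, OpenCV 4.12 (cv2) and the standard library are available. Lean on these libraries where they do the work, as an engineer would, in place of code of your own. Each camera call takes 0.05 s, during which the arm holds its last target. There are 200 camera calls.

TASK

Fit the loose aluminium cross bar to the frame stand: hang its two eyes on the two studs and push it fully home against the collars, so that the gravity flap lifts and drops back in front of one eye. Then take the retaining clip from its block and press it down into the groove of the other stud, in front of the other eye, until it snaps fully home. Leave the other things on the bench where they are.

Things in the scene. Friction and masses are not known exactly. Their poses are not given: they have to be found in the camera images.
- frame: Frame stand, fixed; place and yaw vary. Sizes in mm. Origin on the table below the front face of its black uprights (x -25..0); x points away from the robot, as its two studs do; y left, z up. Base plate 12 high, x -45..95, y +-100. Studs 14 thick at y +65 and -65, z 115, each from a 40 wide collar (x 0..8) to a tapered tip at x 82.
- latch_stud (a point): Tip of the stud with the flap: stand x 82, y 65, z 115. The flap's side arm is at stand x -15..85, y 83..92, z 150..164; the upright here is 170 high, the other 138. A cross tube (x -25..0, z 100..125) joins the uprights: with the bar home only 12 mm is left behind its strip, too little for a finger.
- flap (a joint): Gravity flap over the latch stud: steel tongue 47 long, 22 wide, 4 thick, on a pin at stand x 75, z 155, slanting 40 deg down and back to the collar. rad: 0 = down on its stop, grows as its end lifts (max 0.6). 40 g, no spring. An eye slid inwards lifts it (under 2 N); it drops in front of the eye when the eye is within 6 of the collar.
- flap_tip (a point): Middle of the flap's free end; when down it is just above the stud, at stand x 39, y 65, z 125.
- groove (a point): Centre of the groove in the other stud, on its axis: stand x 41, y -65, z 115; axes as the stand's. Groove floor 9 wide along x, sloping sides open it to 14; the neck in it is 10 across (y), 6 high, with sprung sides. It lies 15 in front of the eye's face when the bar is home.
- bar: Aluminium bar, 0.2 kg, along its y. Origin midway between its two eyes (centres y +-65, axis x, hole 28, outside 46, x +-9). Strip between: x +-5, z -3..19, grip at y +-40. Same turned half round. Starts upright in the cradle, origin 35 above the table. Hung on the studs its origin is 108 high; the eyes rest freely outside the flap with origin at stand x 55 to 72; home at stand x 17.
- cradle: Wooden cradle, fixed; place and yaw vary, left or right of the stand. Origin on the table under its centre. Base 70 x 170 x 12, two slotted posts 38 high at y +-65; the bar's eyes stand in the slots (24 wide in x). Lift the bar straight up.
- clip: Clip, 30 g: upside-down steel U with a black tab. Origin where the stud neck's centre goes. Plate 5 thick (x), 26 wide (y), jaws to z -7, slot 14 wide, bumps leave 8 at the mouth; crown to z 14; tab 10 (x) x 14 (y), z 14..50. Same turned half round. Starts jaws down in its block, origin 17 high. Fitted: x along the stud, tab up. Snaps home at 4 to 12 N (off-centre 20); unsnapped it stands 4+ high.
- clip_block: Wooden block holding the clip, fixed; place and yaw vary, on the other side from the cradle. 60 x 70 x 26, origin on the table under its centre; slot 9 x 31, 16 deep. Lift the clip straight up by 20 or more.
- screwdriver: Bystander: screwdriver lying on the table; loose, leave it alone.
- tape: Bystander: roll of tape lying flat, 90 across, 24 high; loose, leave it alone.
- offcut: Bystander: wooden offcut 110 x 45 x 22; loose, leave it alone.
- caster_wheel: Bystander: small black rubber wheel lying flat, 100 across, 24 high; loose, leave it alone.
- foam_block: Bystander: white foam block 120 x 90 x 55; loose, leave it alone.
- spray_can: Bystander: upright white spray can, 58 across, 170 high; loose, leave it alone.
- hammer: Bystander: hammer lying on the table; loose, leave it alone.
Mind the look-alikes: they are no part of the job. Of the things that look like the frame, the larger one is meant.

How it is judged (in metres and radians):
On the way, in this order (a step that is already met when the one before it is completed fails the run):
1. both eyes of the bar are on the studs, outside the flap or beyond (x of bar in the frame of frame between 0.01 and 0.072 m and y of bar in the frame of frame between -0.012 and 0.012 m and z of bar in the frame of frame between 0.1 and 0.125 m and angle between the y axis of bar and the y axis of frame, either way round below 0.12 rad), for 0.1 s.
2. the bar is home against the collars and the flap has fallen in front of the eye (x of bar in the frame of frame between 0.01 and 0.023 m and y of bar in the frame of frame between -0.012 and 0.012 m and z of bar in the frame of frame between 0.1 and 0.125 m and angle between the y axis of bar and the y axis of frame, either way round below 0.12 rad and value of joint flap below 0.08 rad), for 0.2 s.
3. the clip is pressed down into the groove (x of clip in the frame of groove between -0.006 and 0.006 m and y of clip in the frame of groove between -0.004 and 0.004 m and z of clip in the frame of groove between -0.004 and 0.0025 m and angle between clip's own z axis and vertical below 0.25 rad), for 0.2 s.
At the end, for the whole second after the job is handed in: Bar hangs on both studs within 6 mm of the collars (origin at stand x 10-23, |y| < 12, z 100-125 mm, aligned within 0.12 rad); flap down (< 0.08 rad); clip upright (0.25 rad) in the groove: origin within 6 mm along, 4 mm across, 2.5 mm above or 4 mm below its centre; both at rest (all of step 2 and all of step 3 and linear speed of each of bar, clip below 0.02 m/s); the robot touches nothing.
It fails at once if a bystander is shoved or knocked over (moved more than 30 mm) (distance of any of screwdriver, tape, offcut, caster_wheel, foam_block, spray_can, hammer from where it was at the start of the episode above 0.03 m).
It also fails if it takes over 72 s, if anything falls off the work surface, if the arm or the gripper's body presses on something with over 40 N, if the wrist force passes 120 N, or if a joint passes its speed limit or range.

## Working session

There is one attempt and no reset: what is moved stays moved. The work goes in short steps, Python scripts to look and compute and a tool call to move; the robot and the scene stay as the last step left them, time stands still between calls to the robot, and variables do not carry over. Pictures are saved under pics/ and viewed, about 8 in all and at most 12, crops included, and the job is handed in when it is done.

Besides the shell and the picture viewer there is one more tool, called after "Emit:" in YAML: its name, and indented under it one key for each argument. step_arm: Moves the arm, as the interface text tells. Its arguments: {"type":"object","properties":{"twist":{"type":"array","items":{"type":"array","items":{"type":"number"}}},"dp":{"type":"array","items":{"type":"array","items":{"type":"number"}}},"gripper":{"type":"array","items":{"type":"number"}}},"required":["twist","dp","gripper"]}

```bash
ls; mkdir -p pics
python3 - <<'E'
from rig import status, vision, job, r
import cv2,numpy as np
print(status.state()); print(r.hold_point_z)
for n in("scene","side"):
    p,d=vision.snapshot(n); cv2.imwrite(f"pics/{n}0.png",p); np.savez(f"pics/{n}0.npz",p=p,d=d)
    c=vision.calibration(n); print(c["K"],c["T"])
print(vision.calibration("wrist"))
E
```

```text
pics
{'t': 0.0, 'joint_pos': array([-7.55754055e+01,  2.42825965e+01,  9.34322382e+01, -1.26569652e-03,
        6.23720769e+01, -1.08932439e+00]), 'joint_vel': array([ 0.02856999, -0.08058981, -0.06159711,  0.01142525,  0.02839298,
       -0.01261282]), 'joint_torque': array([-1.18678319e-03, -5.44624114e+01, -2.73666877e+01,  6.41583418e-02,
        2.26962485e-02, -1.19006518e-04]), 'position': array([ 0.16703245, -0.6016463 ,  0.19871619]), 'eef_rot': array([[ 9.63562762e-01,  2.67482048e-01, -3.96821299e-04],
       [ 2.67482342e-01, -9.63561650e-01,  1.46419923e-03],
       [ 9.28522388e-06, -1.51699055e-03, -9.99998849e-01]]), 'force': array([-0.9668622 , -0.05619879, -0.12966604]), 'ft_torque': array([ 0.01784517, -0.04594613, -0.0229917 ]), 'finger_gap': 0.08786229753578607}
0.0187
[[527.28376716   0.         278.07206385]
 [  0.         527.28376716 205.57367984]
 [  0.           0.           1.        ]] [[ 0.30480034  0.75523534 -0.58027264  1.29732981]
 [ 0.95232793 -0.24997238  0.17488658 -0.21923638]
 [-0.0129716  -0.60591533 -0.79542338  1.16472817]
 [ 0.          0.  
[... 176 characters left out ...]
.32870039  0.56510589 -0.15137273]
 [-0.65355615  0.40138574 -0.64168049  0.80938473]
 [-0.01590482 -0.85489505 -0.51855713  0.74278021]
 [ 0.          0.          0.          1.        ]]
{'K': array([[314.02887133,   0.        , 278.25896326],
       [  0.        , 314.02887133, 210.3340449 ],
       [  0.        ,   0.        ,   1.        ]]), 'mount': array([[ 5.00010619e-04, -9.59070353e-01, -2.83167457e-01,
         7.91164212e-02],
       [ 9.99999505e-01,  2.35867082e-04,  9.66909294e-04,
        -8.44363952e-04],
       [-8.60544155e-04, -2.83167800e-01,  9.59069996e-01,
        -1.85698379e-01],
       [ 0.00000000e+00,  0.00000000e+00,  0.00000000e+00,
         1.00000000e+00]])}
```

View pics/scene0.png

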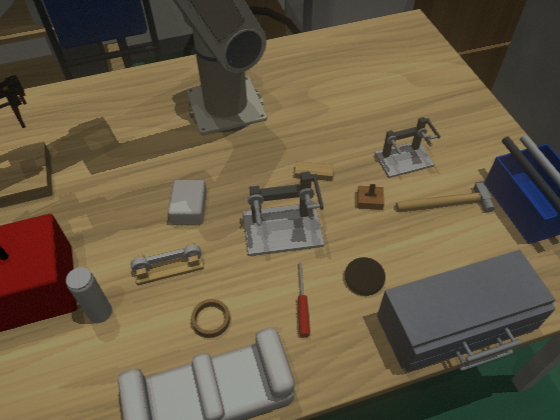

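View pics/side0.png

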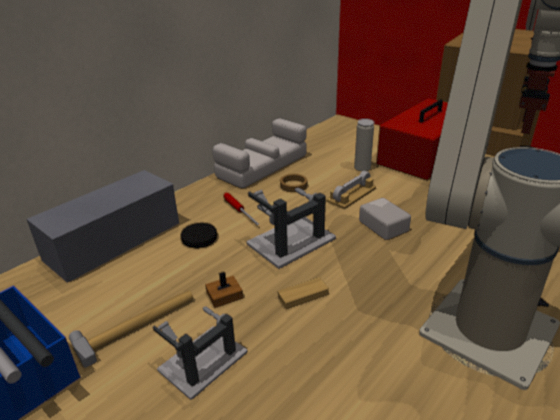

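The scene view shows the large stand at about (285,215), the bar in its cradle at (167,263), the clip block at (370,195) and the small look-alike stand at (405,150). Next I'll get rough positions from depth.

```bash
cat > h.py <<'E'
from rig import status, vision, job, r
import cv2,numpy as np
def T_of(n):
    c=vision.calibration(n)
    if n!="wrist": return c["K"],c["T"]
    s=status.state(); M=np.eye(4); M[:3,:3]=s["eef_rot"]; M[:3,3]=s["position"]
    return c["K"],M@c["mount"]
def snap(n,name):
    K,T=T_of(n); p,d=vision.snapshot(n)
    cv2.imwrite(f"pics/{name}.png",p); np.savez(f"pics/{name}.npz",p=p,d=d,K=K,T=T); return p,d,K,T
def load(name):
    z=np.load(f"pics/{name}.npz"); return z["p"],z["d"],z["K"],z["T"]
def cloud(d,K,T):
    v,u=np.mgrid[:d.shape[0],:d.shape[1]]
    P=np.stack([(u-K[0,2])/K[0,0]*d,(v-K[1,2])/K[1,1]*d,d],-1)
    W=P@T[:3,:3].T+T[:3,3]; W[d<=0]=np.nan; return W
def ray(u,v,K,T,z):
    q=T[:3,:3]@np.linalg.solve(K,[u,v,1.]); o=T[:3,3]; return o+q*(z-o[2])/q[2]
def tri(obs):  # obs: (u,v,K,T) list
    A=np.zeros((3,3)); b=np.zeros(3)
    for u,v,K,T in obs:
        q=T[:3,:3]@np.linalg.solve(K,[u,v,1.]); q/=np.linalg.norm(q); P=np.eye(3)-np.outer(q,q); A+=P; b+=P@T[:3,3]
    return np.linalg.solve(A,b)
E
python3 - <<'E'
from h import *
for n in("scene","side"):
    z=np.load(f"pics/{n}0.npz"); c=vision.calibration(n); np.savez(f"pics/{n}0.npz",p=z["p"],d=z["d"],K=c["K"],T=c["T"])
p,d,K,T=load("scene0"); W=cloud(d,K,T)
for nm,(u,v) in dict(frameL=(256,205),tubem=(285,190),base=(285,240),bl=(246,250),br=(322,246),tl=(250,215),barL=(140,268),barR=(194,252),barm=(167,258),block=(370,200),tab=(372,188),table=(220,260),can=(78,275),foam=(188,190),shaft=(300,275),wheel=(365,275),hammer=(440,202),offcut=(313,172),tape=(210,303)).items():
    print(nm,W[v,u].round(3),ray(u,v,K,T,0).round(3))
a=cv2.resize(p[165:265,225:345],None,fx=4,fy=4,interpolation=cv2.INTER_CUBIC)
p2=load("side0")[0]
b=cv2.resize(p2[180:265,240:345],None,fx=3,fy=3,interpolation=cv2.INTER_CUBIC)
o=np.zeros((400,795,3),np.uint8);o[:,:480]=a;o[:255,480:795]=b;cv2.imwrite("pics/crop0.png",o)
E
```

```text
frameL [ 0.519 -0.042  0.123] [ 0.426 -0.021  0.   ]
tubem [0.498 0.041 0.127] [0.401 0.072 0.   ]
base [0.568 0.018 0.009] [0.562 0.019 0.   ]
bl [ 0.561 -0.087  0.001] [ 0.56  -0.087  0.   ]
br [0.612 0.105 0.002] [0.611 0.106 0.   ]
tl [ 0.467 -0.049  0.018] [ 0.454 -0.046  0.   ]
barL [ 0.543 -0.357  0.023] [ 0.528 -0.36   0.   ]
barR [ 0.54  -0.218  0.025] [ 0.524 -0.218  0.   ]
barm [ 0.548 -0.286  0.042] [ 0.52  -0.288  0.   ]
block [0.526 0.276 0.024] [0.51  0.286 0.   ]
tab [0.515 0.281 0.062] [0.472 0.309 0.   ]
table [ 0.567 -0.159 -0.003] [ 0.569 -0.159  0.   ]
can [ 0.615 -0.47   0.17 ] [ 0.499 -0.513  0.   ]
foam [ 0.361 -0.191  0.055] [ 0.314 -0.19   0.   ]
shaft [0.682 0.019 0.014] [0.675 0.022 0.   ]
wheel [0.736 0.171 0.021] [0.726 0.178 0.   ]
hammer [0.591 0.454 0.023] [0.577 0.468 0.   ]
offcut [0.375 0.166 0.016] [0.362 0.171 0.   ]
tape [ 0.689 -0.212  0.018] [ 0.68  -0.212  0.   ]
```

View pics/crop0.png

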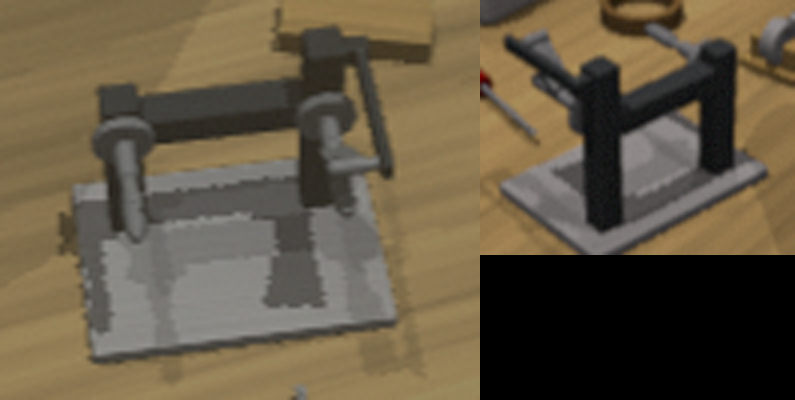

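The crop shows the large stand with its flap arm on the +y stud (image right); its yaw is about -15°. I'll move the wrist camera over the bar.

Emit:
step_arm:
  twist:
    - [0,0,0.81]
    - [0,0,0.81]
    - [0,0,0.81]
    - [0,0,0.81]
    - [0,0,0.81]
    - [0,0,0.81]
    - [0,0,0.81]
    - [0,0,0.81]
    - [0,0,0.81]
    - [0,0,0.81]
    - [0,0,0.81]
    - [0,0,0.81]
  dp:
    - [0.368,0.31,0.06]
    - [0.368,0.31,0.06]
    - [0.368,0.31,0.06]
    - [0.368,0.31,0.06]
    - [0.368,0.31,0.06]
    - [0.368,0.31,0.06]
    - [0.368,0.31,0.06]
    - [0.368,0.31,0.06]
    - [0.368,0.31,0.06]
    - [0.368,0.31,0.06]
    - [0.368,0.31,0.06]
    - [0.368,0.31,0.06]
  gripper: [0.0878,0.0878,0.0878,0.0878,0.0878,0.0878,0.0878,0.0878,0.0878,0.0878,0.0878,0.0878]

```text
t: 1.1
position: [0.5375, -0.289, 0.2591]
eef_rot: [[0.469, 0.883, -0.0], [0.883, -0.469, 0.001], [0.001, -0.001, -1.0]]
force: [0.1, -0.2, 0.2]
finger_gap: 0.0879
```

Emit:
step_arm:
  twist:
    - [0,0,0]
    - [0,0,0]
    - [0,0,0]
  dp:
    - [0,0,0]
    - [0,0,0]
    - [0,0,0]
  gripper: [0.0878,0.0878,0.0878]

```text
t: 1.35
position: [0.5367, -0.2891, 0.2585]
eef_rot: [[0.469, 0.883, -0.002], [0.883, -0.469, 0.001], [0.0, -0.002, -1.0]]
force: [-1.0, -0.7, -0.1]
finger_gap: 0.0878
```

Run:
```python
from h import *
snap("wrist","w1")
```

```text
(no output)
```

View pics/w1.png

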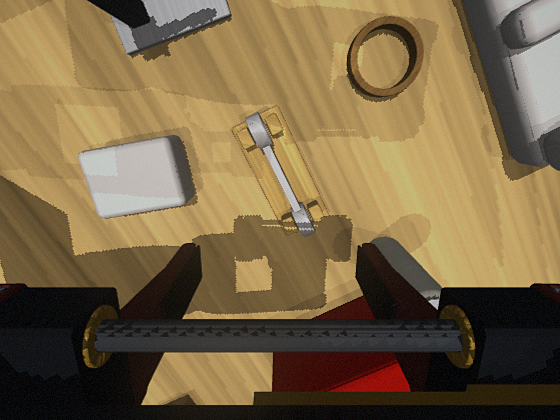

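The bar shows from about (257,128) to (304,222), upright in its cradle. I'll measure its strip and eyes from the depth points, checked against the scene view.

Run:
```python
from h import *
for n,(u0,u1,v0,v1) in dict(w1=(225,335,100,245),scene0=(130,205,243,285),side0=(325,385,165,210)).items():
    p,d,K,T=load(n); W=cloud(d,K,T)
    w=W[v0:v1,u0:u1].reshape(-1,3); c=p[v0:v1,u0:u1].reshape(-1,3).astype(int)
    print(n,"table z", np.nanmedian(w[(w[:,2]<.006)][:,2]))
    sat=c.max(1)-c.min(1)
    m=(sat<45)&(w[:,2]>.028)&(w[:,2]<.075)
    q=w[m]; mu=q.mean(0); _,S,V=np.linalg.svd(q[:,:2]-mu[:2]); a=V[0]*np.sign(V[0][1]); s=(q[:,:2]-mu[:2])@a
    lo,hi=np.percentile(s,[1,99]); mid=mu[:2]+a*(lo+hi)/2
    print(n,m.sum(),mu,"axis yaw",np.degrees(np.arctan2(-a[0],a[1])),lo,hi,"mid",mid,"zmax",np.percentile(q[:,2],[50,90,98]))
    m2=m&(abs((w[:,:2]-mid)@a)<.03); print(" strip mid",np.median(w[m2],0),np.percentile(w[m2][:,2],[50,90]))
    for sg in(-1,1):
        e=(w[:,:2]-mid)@a*sg; m3=m&(e>.045); print(" eye",w[m3].mean(0),w[m3][:,2].max())
```

```text
w1 table z 0.0005692084358612237
w1 1615 [ 0.54361015 -0.28098522  0.0526863 ] axis yaw -1.730377557652282 -0.08865616042736961 0.07902585409517719 mid [ 0.54346475 -0.28579818] zmax [0.05399709 0.05722803 0.05827211]
 strip mid [ 0.54365246 -0.28463101  0.05383721] [0.05383721 0.05492394]
 eye [ 0.54147169 -0.34890052  0.05210537] 0.05915837205862079
 eye [ 0.54531781 -0.22063586  0.05296541] 0.059781078913406616
scene0 table z -0.0003165015634414292
scene0 646 [ 0.54765205 -0.28857167  0.0469525 ] axis yaw -1.7911236193942839 -0.08378645302904833 0.08633699366350739 mid [ 0.54769191 -0.28729702] zmax [0.04968479 0.05630097 0.05838384]
 strip mid [ 0.54714509 -0.2876264   0.04920438] [0.04920438 0.0550448 ]
 eye [ 0.54689864 -0.35258039  0.04707957] 0.061062804842580976
 eye [ 0.55095897 -0.2213372   0.04736868] 0.059673382496269634
side0 table z 0.0003733302829007634
side0 547 [ 0.48626128 -0.24433164  0.04892295] axis yaw 49.74691308361649 -0.11759445727372594 0.11439855139496724 mid [ 0.48748083 -0.24536418] zmax [0.05272655 0.05640011 0.05808943]
 strip mid [ 0.53788301 -0.20727628  0.04645206] [0.04645206 0.05658296]
 eye [ 0.53625036 -0.31449141  0.04536118] 0.059719040679506064
 eye [ 0.40862379 -0.1984196   0.05476907] 0.05901674276034563
```

Emit:
step_arm:
  twist:
    - [0,0,0.457]
    - [0,0,0.457]
    - [0,0,0.457]
    - [0,0,0.457]
    - [0,0,0.457]
    - [0,0,0.457]
    - [0,0,0.457]
    - [0,0,0.457]
    - [0,0,0.457]
    - [0,0,0.457]
  dp:
    - [0.007,0.003,-0.04]
    - [0.007,0.003,-0.08]
    - [0.007,0.003,-0.12]
    - [0.007,0.003,-0.16]
    - [0.007,0.003,-0.18]
    - [0.007,0.003,-0.2]
    - [0.007,0.003,-0.22]
    - [0.007,0.003,-0.2345]
    - [0.007,0.003,-0.2345]
    - [0.007,0.003,-0.2345]
  gripper: [0.08,0.07,0.06,0.06,0.06,0.06,0.06,0.06,0.06,0.06]

```text
t: 2.23
position: [0.5418, -0.2874, 0.0234]
eef_rot: [[0.034, 0.999, -0.004], [0.999, -0.034, 0.001], [0.001, -0.004, -1.0]]
force: [0.6, -0.5, 0.8]
finger_gap: 0.0599
```

Emit:
step_arm:
  twist:
    - [0,0,0]
    - [0,0,0]
    - [0,0,0]
    - [0,0,0]
    - [0,0,0]
    - [0,0,0]
    - [0,0,0]
    - [0,0,0]
  dp:
    - [0,0,0]
    - [0,0,0]
    - [0,0,0]
    - [0,0,0]
    - [0,0,0]
    - [0,0,0]
    - [0,0,0]
    - [0,0,0]
  gripper: [0.03,0,0,0,0,0,0,0]

```text
t: 2.9
position: [0.5418, -0.2873, 0.0235]
eef_rot: [[0.034, 0.999, -0.004], [0.999, -0.034, 0.001], [0.001, -0.004, -1.0]]
force: [0.2, 0.8, -0.0]
finger_gap: 0.0102
```

Emit:
step_arm:
  twist:
    - [0,0,0]
    - [0,0,0]
    - [0,0,0]
    - [0,0,0]
    - [0,0,0]
    - [0,0,0]
    - [0,0,0]
    - [0,0,0]
  dp:
    - [0,0,0.02]
    - [0,0,0.05]
    - [0,0,0.09]
    - [0,0,0.13]
    - [0,0,0.17]
    - [0,0,0.21]
    - [0,0,0.235]
    - [0,0,0.235]
  gripper: [0,0,0,0,0,0,0,0]

```text
t: 3.57
position: [0.5446, -0.2888, 0.265]
eef_rot: [[0.034, 0.999, 0.005], [0.999, -0.034, -0.004], [-0.004, 0.005, -1.0]]
force: [0.3, 0.4, -1.6]
finger_gap: 0.0096
```

```bash
cat > fr.py <<'E'
from h import *
def frame(n,box,yaw0=-15.,c0=(0.51,0.02)):
    p,d,K,T=load(n); W=cloud(d,K,T)
    u0,u1,v0,v1=box
    w=W[v0:v1,u0:u1].reshape(-1,3); c=p[v0:v1,u0:u1].reshape(-1,3).astype(int)
    ok=np.isfinite(w[:,0]); w=w[ok]; c=c[ok]; sat=c.max(1)-c.min(1)
    b=w[(sat<22)&(w[:,2]>.007)&(w[:,2]<.02)&(np.hypot(w[:,0]-.53,w[:,1]-.01)<.16)]
    (cx,cy),(ww,hh),ang=cv2.minAreaRect(b[:,:2].astype(np.float32)*1000)
    print(n,"base",len(b),cx,cy,ww,hh,ang,"z",np.median(b[:,2]))
    return w,c,sat,b
if __name__=="__main__":
    for n,box in dict(scene0=(230,340,165,262),side0=(240,345,180,265),w1=(80,235,0,60)).items():
        w,c,sat,b=frame(n,box)
        up=w[(w[:,2]>.105)&(np.hypot(w[:,0]-.53,w[:,1]-.01)<.16)]
        # high points by height band
        for lo,hi in((.09,.108),(.108,.118),(.118,.13),(.13,.142),(.142,.158),(.158,.18)):
            q=up[(up[:,2]>lo)&(up[:,2]<=hi)]
            if len(q)>3: print(" ",lo,len(q),q[:,:2].min(0).round(3),q[:,:2].max(0).round(3),q.mean(0).round(4))
    # reproject hypothesised points
E
python3 fr.py
```

```text
scene0 base 2817 528.5030517578125 23.37616729736328 198.26239013671875 143.21994018554688 80.24970245361328 z 0.011539192675601884
  0.09 39 [ 0.471 -0.052] [0.525 0.108] [0.5051 0.031  0.1064]
  0.108 210 [ 0.47  -0.056] [0.594 0.11 ] [0.5206 0.0188 0.114 ]
  0.118 610 [ 0.471 -0.056] [0.598 0.111] [0.5096 0.0255 0.1229]
  0.13 186 [ 0.467 -0.052] [0.57  0.105] [0.5017 0.0132 0.1355]
  0.142 107 [ 0.492 -0.044] [0.601 0.113] [0.5451 0.0888 0.1524]
  0.158 260 [0.489 0.068] [0.603 0.123] [0.5365 0.0999 0.1643]
side0 base 1784 568.498291015625 20.456451416015625 202.04043579101562 235.88282775878906 80.9128189086914 z 0.012086317754119946
  0.09 54 [ 0.465 -0.033] [0.519 0.111] [0.4826 0.053  0.1066]
  0.108 239 [ 0.463 -0.044] [0.592 0.114] [0.4983 0.0439 0.1134]
  0.118 489 [ 0.462 -0.048] [0.587 0.114] [0.4978 0.0359 0.1232]
  0.13 152 [ 0.462 -0.045] [0.568 0.111] [0.4894 0.0287 0.1357]
  0.142 175 [0.484 0.071] [0.599 0.126] [0.53   0.1015 0.1515]
  0.158 252 [0.484 0.071] [0.597 0.126] [0.5254 0.106  0.1641]
w1 base 3490 514.3141479492188 -51.341941833496094 47.95815658569336 139.58396911621094 80.27330017089844 z 0.012306904369045496
  0.09 9 [ 0.465 -0.045] [ 0.471 -0.042] [ 0.4682 -0.0441  0.1064]
```

Base fit from the scene view: origin ≈ (0.504, 0.028), yaw ≈ -9.8°. I'll carry the bar high to the front of the studs and look from near.

Emit:
step_arm:
  twist:
    - [0,0,-0.136]
    - [0,0,-0.136]
    - [0,0,-0.136]
    - [0,0,-0.136]
    - [0,0,-0.136]
    - [0,0,-0.136]
    - [0,0,-0.136]
    - [0,0,-0.136]
    - [0,0,-0.136]
    - [0,0,-0.136]
    - [0,0,-0.136]
    - [0,0,-0.136]
  dp:
    - [0.09,0.035,0]
    - [0.09,0.07,0]
    - [0.09,0.11,0]
    - [0.085,0.15,0]
    - [0.08,0.19,0]
    - [0.08,0.23,0]
    - [0.08,0.265,0]
    - [0.077,0.297,-0.02]
    - [0.077,0.297,-0.04]
    - [0.077,0.297,-0.055]
    - [0.077,0.297,-0.055]
    - [0.077,0.297,-0.055]
  gripper: [0,0,0,0,0,0,0,0,0,0,0,0]

```text
t: 4.57
position: [0.6204, 0.0084, 0.2082]
eef_rot: [[0.168, 0.986, 0.001], [0.986, -0.168, -0.004], [-0.004, 0.001, -1.0]]
force: [0.1, -0.1, -1.8]
finger_gap: 0.0096
```

Run:
```python
from h import *
snap("wrist","w2"); snap("scene","s2"); snap("side","d2")
print(status.state()["position"])
a=cv2.imread("pics/w2.png"); b=cv2.resize(cv2.imread("pics/s2.png")[150:290,200:380],None,fx=1.33,fy=1.33)
o=np.zeros((420,800,3),np.uint8); o[:,:560]=a; o[:b.shape[0],560:560+b.shape[1]]=b[:, :240]; 
c=cv2.resize(cv2.imread("pics/d2.png")[150:270,220:360],None,fx=1.6,fy=1.6); o[200:200+c.shape[0],560:560+c.shape[1]]=c
cv2.imwrite("pics/c2.png",o)
```

```text
[0.6223345  0.0075917  0.21085509]
```

View pics/c2.png

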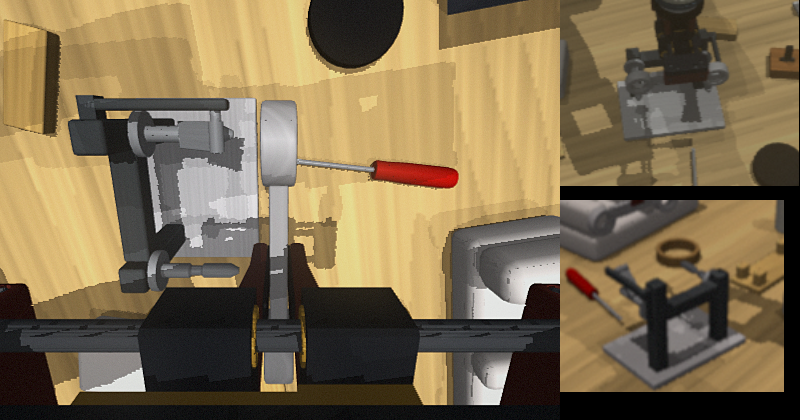

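The wrist view shows the bar parallel to the stand, the clip stud from (165,270) to (240,270), the flap and latch stud around (145..225,135), and the bar's eyes at (279,143) and (279,372). I'll measure both in the stand's axes.

Run:
```python
from h import *
p,d,K,T=load("w2"); W=cloud(d,K,T)
yaw=np.radians(-9.75); X=np.array([np.cos(yaw),np.sin(yaw)]); Y=np.array([-X[1],X[0]]); O=np.array([.5039,.0276])
F=np.dstack([(W[...,:2]-O)@X,(W[...,:2]-O)@Y,W[...,2]])*1000
def reg(nm,u0,u1,v0,v1,zlo,zhi):
    f=F[v0:v1,u0:u1].reshape(-1,3); f=f[(f[:,2]>zlo)&(f[:,2]<zhi)]
    print(nm,len(f),"min",np.percentile(f,2,0).round(1),"med",np.median(f,0).round(1),"max",np.percentile(f,98,0).round(1)); return f
f=reg("clip stud",168,245,258,285,95,130)
for a,b in((12,30),(50,70),(70,85)):
    q=f[(f[:,0]>a)&(f[:,0]<b)]; print("  x",a,b,np.percentile(q[:,1],[3,97]).round(1),"ztop",np.percentile(q[:,2],[90]))
print("  tip x",f[:,0].max())
reg("clip collar",140,170,245,295,95,140)
f=reg("latch stud",145,180,120,150,95,130)
reg("latch collar",125,146,105,160,95,140)
reg("flap arm",105,230,95,112,140,175)
reg("upright",68,105,118,158,155,180)
f=reg("tube top",108,150,170,260,115,135)
p1=f[(f[:,2]>120)]; print("  tube line",np.polyfit(p1[:,1],p1[:,0],1))
reg("bar eye+",258,300,98,188,190,260)
f=reg("strip",266,292,192,240,200,260); print("  slope",np.polyfit(f[:,1],f[:,0],1))
f=reg("bar eye-",262,296,352,386,190,260)
# base edges
g=(p.max(2).astype(int)-p.min(2)<22)&(F[...,2]>7)&(F[...,2]<18)&(abs(F[...,0]-25)<90)&(abs(F[...,1])<115)
n=g.sum(); print("base",n,np.percentile(F[g],[.3],0),np.percentile(F[g],[99.7],0)); print(cv2.minAreaRect(W[g][:,:2].astype(np.float32)*1000))
```

```text
clip stud 971 min [ 13.  -69.4 112.4] med [ 47.7 -61.2 120.3] max [ 78.4 -57.  123.2]
  x 12 30 [-69.3 -57.2] ztop [122.63171805]
  x 50 70 [-69.3 -57.1] ztop [122.61422709]
  x 70 85 [-68.1 -57.3] ztop [122.10836841]
  tip x 80.52838569963292
clip collar 1266 min [ -8.9 -79.  103.5] med [  2.3 -56.5 125.4] max [ 12.8 -35.9 138.9]
latch stud 710 min [  5.9  53.4 101.9] med [ 17.5  66.  120.9] max [ 37.5  76.3 128. ]
latch collar 969 min [ -9.3  45.4 116.1] med [  3.   65.2 130. ] max [  6.7  83.6 138. ]
flap arm 1547 min [  0.6  84.5 160.6] med [ 43.5  88.4 164.2] max [ 82.5  92.5 165.6]
upright 1279 min [-25.2  54.1 164.3] med [-13.4  67.2 170.1] max [ -2.5  78.4 171.6]
tube top 2721 min [-25.  -46.3 117. ] med [-11.6  -2.4 124.8] max [ -1.4  35.  126.2]
  tube line [ 6.12962531e-04 -1.26055028e+01]
bar eye+ 3170 min [110.4  46.7 226.3] med [118.7  68.5 239.4] max [127.4  87.5 242.8]
strip 928 min [114.1  18.7 237.1] med [118.8  31.7 238.4] max [123.9  43.6 239.7]
  slope [4.71384447e-03 1.18795215e+02]
bar eye- 918 min [110.6 -75.8 239.4] med [119.5 -61.9 241.9] max [127.8 -53.3 243.4]
base 12624 [[-38.4725693  -97.13259153  10.31358696]] [[ 93.10040775 100.12213054  15.0415611 ]]
((529.0435791015625, 24.3985595703125), (198.45335388183594, 136.1815185546875), 80.40900421142578)
```

All measurements agree with the assumed stand frame within about 1.5 mm. I'll lower the bar to stud height.

Emit:
step_arm:
  twist:
    - [0,0,0]
    - [0,0,0]
    - [0,0,0]
    - [0,0,0]
    - [0,0,0]
    - [0,0,0]
  dp:
    - [0,0.0015,-0.035]
    - [0,0.0015,-0.07]
    - [0,0.0015,-0.095]
    - [0,0.0015,-0.106]
    - [0,0.0015,-0.106]
    - [0,0.0015,-0.106]
  gripper: [0,0,0,0,0,0]

```text
t: 5.22
position: [0.6232, 0.0087, 0.1058]
eef_rot: [[0.17, 0.985, 0.007], [0.985, -0.17, -0.004], [-0.003, 0.007, -1.0]]
force: [0.2, -0.6, -2.2]
finger_gap: 0.0097
```

```bash
cat > m.py <<'E'
from h import *
yaw=np.radians(-9.75); X=np.array([np.cos(yaw),np.sin(yaw)]); Y=np.array([-X[1],X[0]]); O=np.array([.5039,.0276])
def toF(W): return np.dstack([(W[...,:2]-O)@X,(W[...,:2]-O)@Y,W[...,2]])*1000
def tcpF():
    s=status.state(); q=s["position"]; return np.r_[(q[:2]-O)@X*1000,(q[:2]-O)@Y*1000,q[2]*1000].round(1),s["force"].round(1),round(s["t"],2),round(s["finger_gap"],4)
E
python3 - <<'E'
from m import *
print(tcpF()); p,d,K,T=snap("wrist","w3"); print(tcpF())
F=toF(cloud(d,K,T))
def reg(nm,m):
    f=F[m]; print(nm,len(f),np.percentile(f,2,0).round(1),np.median(f,0).round(1),np.percentile(f,98,0).round(1)); return f
z=F[...,2];x=F[...,0];y=F[...,1]
reg("eye+ top",(x>100)&(x<140)&(y>40)&(y<95)&(z>115)&(z<150))
f=reg("strip",(x>105)&(x<130)&(y>15)&(y<38)&(z>110)&(z<145)); 
reg("eye- top",(x>100)&(x<140)&(y<-50)&(y>-95)&(z>115)&(z<150))
reg("studclip",(x>50)&(x<70)&(y<-45)&(y>-95)&(z>110)&(z<130))
reg("studlatch",(x>10)&(x<30)&(y>50)&(y<80)&(z>110)&(z<126))
E
```

```text
(array([120.7,   1.6, 105.8]), array([ 0.2, -0.6, -2.2]), 5.22, 0.0097)
(array([121.4,   1.8, 106.7]), array([-0.3,  0.1, -2.1]), 5.27, 0.0094)
eye+ top 3410 [113.   41.8 124.3] [121.4  67.7 136.9] [130.   88.1 140.4]
strip 789 [116.6  15.5 134.8] [121.3  27.  136.1] [126.1  37.6 137.4]
eye- top 914 [113.  -75.  136.8] [121.8 -61.3 139.5] [130.1 -52.8 141. ]Traceback (most recent call last):
  File "<stdin>", line 10, in <module>
  File "<stdin>", line 5, in reg
    return _quantile_unchecked(
        a, q, axis, out, overwrite_input, method, keepdims, weights)
    return _ureduce(a,
                    func=_quantile_ureduce_func,
    ...<5 lines>...
                    overwrite_input=overwrite_input,
                    method=method)
    r = func(a, **kwargs)
    result = _quantile(arr,
                       quantiles=q,
    ...<2 lines>...
                       out=out,
                       weights=wgt)
    slices_having_nans = np.isnan(arr[-1, ...])
                                  ~~~^^^^^^^^^
IndexError: index -1 is out of bounds for axis 0 with size 0
```

Emit:
step_arm:
  twist:
    - [0,0,0]
    - [0,0,0]
    - [0,0,0]
    - [0,0,0]
    - [0,0,0]
    - [0,0,0]
    - [0,0,0]
    - [0,0,0]
    - [0,0,0]
    - [0,0,0]
    - [0,0,0]
    - [0,0,0]
  dp:
    - [0,0.001,-0.003]
    - [-0.0055,0.002,-0.003]
    - [-0.011,0.003,-0.003]
    - [-0.0165,0.004,-0.003]
    - [-0.022,0.005,-0.003]
    - [-0.0275,0.006,-0.003]
    - [-0.033,0.0065,-0.003]
    - [-0.0385,0.0075,-0.003]
    - [-0.044,0.0085,-0.003]
    - [-0.05,0.0095,-0.003]
    - [-0.0555,0.0105,-0.003]
    - [-0.0555,0.0105,-0.003]
  gripper: [0,0,0,0,0,0,0,0,0,0,0,0]

```text
t: 6.27
position: [0.5669, 0.0195, 0.1035]
eef_rot: [[0.17, 0.985, 0.007], [0.985, -0.17, -0.004], [-0.003, 0.008, -1.0]]
force: [-0.2, -0.0, -2.4]
finger_gap: 0.0099
```

Run:
```python
from m import *
p,d,K,T=snap("wrist","w4"); print(tcpF()); snap("scene","s4")
F=toF(cloud(d,K,T)); z=F[...,2];x=F[...,0];y=F[...,1]
f=F[(x>50)&(x<85)&(y>15)&(y<38)&(z>110)&(z<145)]; print("strip",np.percentile(f,[2,50,98],0).round(1))
f=F[(x>40)&(x<90)&(y<-50)&(y>-95)&(z>126)&(z<150)]; print("eye-",np.percentile(f,[2,50,98],0).round(1))
```

```text
(array([ 64.3,   2.7, 103.7]), array([-0.1,  0.4, -1.6]), 6.32, 0.0097)
strip [[ 51.6  15.  129.5]
 [ 64.   22.7 133.9]
 [ 76.8  37.4 144.1]]
eye- [[ 55.7 -73.9 134.5]
 [ 64.  -60.1 137.1]
 [ 72.9 -51.7 138.7]]
```

View pics/w4.png

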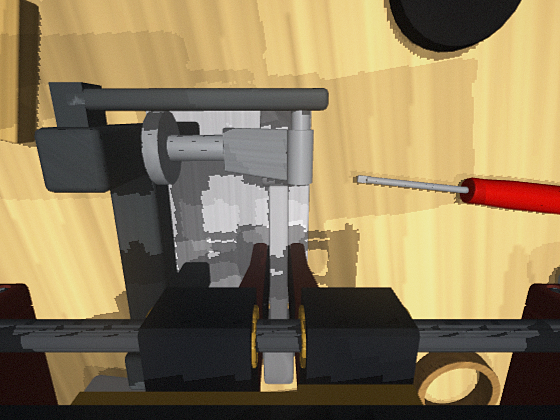

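Both eyes are over the studs: no contact force, origin at stand x 64, and the flap lies above the +y eye at (265,150). I'll lower the bar to rest and slide it inwards under the flap.

Emit:
step_arm:
  twist:
    - [0,0,0]
    - [0,0,0]
    - [0,0,0]
    - [0,0,0]
    - [0,0,0]
    - [0,0,0]
    - [0,0,0]
    - [0,0,0]
    - [0,0,0]
    - [0,0,0]
    - [0,0,0]
    - [0,0,0]
  dp:
    - [0,0,-0.002]
    - [0,0,-0.004]
    - [0,0,-0.005]
    - [-0.004,0.0007,-0.005]
    - [-0.008,0.0014,-0.005]
    - [-0.012,0.002,-0.005]
    - [-0.016,0.0027,-0.005]
    - [-0.02,0.0034,-0.005]
    - [-0.024,0.004,-0.005]
    - [-0.027,0.0047,-0.005]
    - [-0.03,0.005,-0.005]
    - [-0.03,0.005,-0.005]
  gripper: [0,0,0,0,0,0,0,0,0,0,0,0]

```text
t: 7.37
position: [0.5376, 0.0244, 0.0987]
eef_rot: [[0.17, 0.985, 0.008], [0.985, -0.17, -0.004], [-0.003, 0.009, -1.0]]
force: [-1.4, -0.1, -2.9]
finger_gap: 0.0094
```

Run:
```python
from m import *
print(tcpF())
```

```text
(array([33.7,  2.6, 98.7]), array([-1.4, -0.1, -2.9]), 7.37, 0.0094)
```

Emit:
step_arm:
  twist:
    - [0,0,0]
    - [0,0,0]
    - [0,0,0]
    - [0,0,0]
    - [0,0,0]
    - [0,0,0]
    - [0,0,0]
    - [0,0,0]
    - [0,0,0]
  dp:
    - [0,0,-0.001]
    - [0,0,-0.001]
    - [0,0,-0.001]
    - [0,0,-0.001]
    - [0,0,0.01]
    - [0,0,0.03]
    - [0,0,0.06]
    - [0,0,0.06]
    - [0,0,0.06]
  gripper: [0.02,0.02,0.02,0.02,0.02,0.02,0.02,0.02,0.02]

```text
t: 8.12
position: [0.5392, 0.0244, 0.1611]
eef_rot: [[0.17, 0.985, 0.013], [0.985, -0.17, -0.004], [-0.002, 0.013, -1.0]]
force: [-0.1, -0.3, 1.1]
finger_gap: 0.0201
```

Emit:
step_arm:
  twist:
    - [0,0,0]
    - [0,0,-0.12]
    - [0,0,-0.24]
    - [0,0,-0.36]
    - [0,0,-0.48]
    - [0,0,-0.6]
    - [0,0,-0.72]
    - [0,0,-0.84]
    - [0,0,-0.96]
    - [0,0,-1.08]
    - [0,0,-1.2]
    - [0,0,-1.32]
  dp:
    - [0,0,0.04]
    - [0.03,-0.005,0.06]
    - [0.06,-0.01,0.06]
    - [0.06,-0.011,0.06]
    - [0.06,-0.011,0.06]
    - [0.06,-0.011,0.06]
    - [0.06,-0.011,0.06]
    - [0.06,-0.011,0.06]
    - [0.06,-0.011,0.06]
    - [0.06,-0.011,0.06]
    - [0.06,-0.011,0.06]
    - [0.06,-0.011,0.06]
  gripper: [0.02,0.02,0.03,0.04,0.05,0.05,0.05,0.05,0.05,0.05,0.05,0.05]

```text
t: 9.12
position: [0.5984, 0.0134, 0.22]
eef_rot: [[0.997, 0.074, -0.003], [0.074, -0.997, -0.013], [-0.004, 0.013, -1.0]]
force: [-0.3, -1.3, -0.2]
finger_gap: 0.0499
```

Run:
```python
from m import *
s=status.state(); print(tcpF(),s["eef_rot"].round(3),s["joint_pos"].round(1)); p,d,K,T=snap("wrist","w5")
F=toF(cloud(d,K,T)); z=F[...,2];x=F[...,0];y=F[...,1]
f=F[(x>20)&(x<60)&(abs(y)<30)&(z>121)&(z<135)]; print("strip",np.percentile(f,[2,50,98],0).round(1))
```

```text
(array([ 95.6,   2. , 220. ]), array([-0.3, -1.3, -0.2]), 9.12, 0.0499) [[ 0.997  0.074 -0.003]
 [ 0.074 -0.997 -0.013]
 [-0.004  0.013 -1.   ]] [ 0.6 20.8 95.7 -0.9 63.7 86.7]
strip [[ 30.3 -28.6 121.5]
 [ 36.5   0.6 127.1]
 [ 40.1  28.7 128.7]]
```

View pics/w5.png

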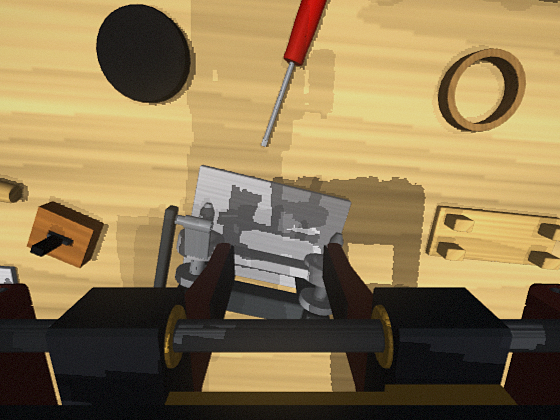

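The bar hangs on both studs at stand x≈35. I'll go down in front of the strip with two spread fingers.

Emit:
step_arm:
  twist:
    - [0,0,-0.12]
    - [0,0,-0.244]
    - [0,0,-0.244]
    - [0,0,-0.244]
    - [0,0,-0.244]
    - [0,0,-0.244]
    - [0,0,-0.244]
  dp:
    - [-0.025,0.003,0]
    - [-0.025,0.003,-0.035]
    - [-0.025,0.003,-0.07]
    - [-0.025,0.003,-0.095]
    - [-0.025,0.003,-0.106]
    - [-0.025,0.003,-0.106]
    - [-0.025,0.003,-0.106]
  gripper: [0.05,0.05,0.05,0.05,0.05,0.05,0.05]

```text
t: 9.75
position: [0.5735, 0.0164, 0.114]
eef_rot: [[0.985, -0.175, -0.007], [-0.175, -0.984, -0.012], [-0.005, 0.013, -1.0]]
force: [0.5, 0.2, 0.6]
finger_gap: 0.05
```

Emit:
step_arm:
  twist:
    - [0,0,0]
    - [0,0,0]
    - [0,0,0]
    - [0,0,0]
    - [0,0,0]
    - [0,0,0]
    - [0,0,0]
    - [0,0,0]
    - [0,0,0]
    - [0,0,0]
    - [0,0,0]
  dp:
    - [-0.004,0.0007,0]
    - [-0.008,0.0014,0]
    - [-0.012,0.002,0]
    - [-0.015,0.0026,0]
    - [-0.018,0.003,0]
    - [-0.021,0.0036,0]
    - [-0.024,0.004,0]
    - [-0.027,0.0046,0]
    - [-0.03,0.005,0]
    - [-0.032,0.0054,0]
    - [-0.032,0.0054,0]
  gripper: [0.05,0.05,0.05,0.05,0.05,0.05,0.05,0.05,0.05,0.05,0.05]

```text
t: 10.67
position: [0.541, 0.0219, 0.1139]
eef_rot: [[0.985, -0.175, -0.008], [-0.175, -0.985, -0.012], [-0.005, 0.013, -1.0]]
force: [0.4, -0.3, 0.2]
finger_gap: 0.0502
```

```bash
cat > bar.py <<'E'
from m import *
import sys
print(tcpF()); p,d,K,T=snap("wrist",sys.argv[1])
F=toF(cloud(d,K,T)); z=F[...,2];x=F[...,0];y=F[...,1]
f=F[(x>8)&(x<60)&(abs(y)<35)&(z>124)&(z<133)]; print("strip",len(f),np.percentile(f,[2,50,98],0).round(1))
for a in(-30,-10,10,30):
    g=f[abs(f[:,1]-a)<6]
    if len(g)>5: print(a,np.percentile(g[:,0],[3,97]).round(1))
E
python3 bar.py w6
```

```text
(array([ 37.5,   0.6, 113.9]), array([ 0.4, -0.3,  0.2]), 10.67, 0.0502)
strip 1489 [[ 30.1 -23.6 124.4]
 [ 35.7   1.6 127.2]
 [ 39.9  27.3 128.6]]
-30 [30.4 39.8]
-10 [30.1 39.7]
10 [30.7 39.7]
30 [30.1 39.8]
```

View pics/w6.png

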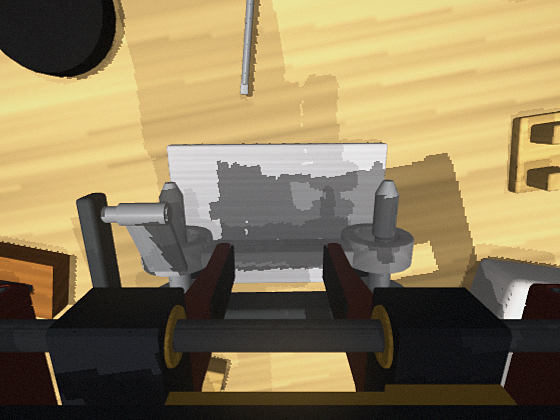

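Run:
```python
from m import *
for n in("w5","w6"):
    p,d,K,T=load(n); F=toF(cloud(d,K,T)); print(n,T[:3,3].round(3))
    x,y,z=F[...,0],F[...,1],F[...,2]
    m=(x>8)&(x<60)&(abs(y)<35)&(z>124)&(z<133); v,u=np.where(m); print(u.min(),u.max(),v.min(),v.max())
    # column profile mid
    for vv in range(225,312,6): print(vv,F[vv,278].round(0),p[vv,278])
```

```text
w5 [0.678 0.023 0.405]
234 300 253 276
225 [ 39. -14.  12.] [95 96 98]
231 [ 31. -16.  12.] [84 82 82]
237 [ 23. -18.  13.] [168 168 169]
243 [ 15. -20.  12.] [167 166 166]
249 [  6. -22.  13.] [164 162 165]
255 [ 40. -12. 108.] [62 60 61]
261 [ 40. -12. 122.] [72 71 72]
267 [ 36. -13. 128.] [173 171 172]
273 [-29. -31.  13.] [75 71 72]
279 [-38. -33.  12.] [162 160 162]
285 [-54. -37.   0.] [114 186 222]
291 [ -2. -23. 105.] [36 38 36]
297 [ -2. -23. 118.] [33 35 35]
303 [ -5. -23. 124.] [69 64 65]
309 [-11. -25. 125.] [71 67 64]
w6 [0.62  0.012 0.299]
234 323 249 267
225 [16.  1. 12.] [89 87 87]
231 [10.  1. 13.] [90 90 89]
237 [ 4.  1. 14.] [88 86 86]
243 [ 40.   2. 114.] [87 84 84]
249 [ 40.   2. 123.] [76 76 77]
255 [ 38.   2. 127.] [95 93 94]
261 [ 34.   2. 128.] [92 94 94]
267 [-29.   1.  13.] [110 108 111]
273 [-35.   1.  13.] [181 177 179]
279 [-42.   1.  13.] [183 181 184]
285 [-56.   1.   1.] [110 168 201]
291 [-63.   1.   1.] [106 162 193]
297 [ -2.   2. 109.] [38 42 44]
303 [ -3.   2. 116.] [36 41 38]
309 [ -2.   2. 123.] [34 38 40]
```

Run:
```python
from m import *
p,d,K,T=load("w6"); F=toF(cloud(d,K,T))
for v in (240,244,248,252,256,260,264,268,275):
    print(v,[(u,F[v,u].round(0).astype(int).tolist(),p[v,u].tolist()) for u in (222,228,232,236,240)])
```

```text
240 [(222, [39, 39, 106], [72, 70, 72]), (228, [39, 35, 106], [77, 73, 75]), (232, [40, 32, 108], [75, 72, 73]), (236, [39, 29, 107], [76, 78, 77]), (240, [40, 27, 108], [77, 78, 77])]
244 [(222, [50, 33, 139], [31, 35, 50]), (228, [50, 30, 139], [32, 33, 48]), (232, [39, 31, 113], [74, 73, 74]), (236, [39, 29, 113], [85, 81, 84]), (240, [40, 26, 115], [81, 82, 80])]
248 [(222, [50, 32, 144], [30, 33, 48]), (228, [50, 29, 144], [27, 30, 46]), (232, [48, 27, 140], [27, 24, 24]), (236, [39, 28, 120], [75, 76, 76]), (240, [40, 25, 121], [79, 78, 77])]
252 [(222, [50, 31, 150], [29, 30, 47]), (228, [49, 29, 147], [31, 32, 43]), (232, [47, 27, 143], [30, 26, 29]), (236, [40, 27, 127], [80, 81, 79]), (240, [39, 25, 126], [79, 79, 77])]
256 [(222, [50, 30, 155], [31, 32, 48]), (228, [48, 28, 151], [30, 29, 30]), (232, [45, 27, 143], [25, 27, 27]), (236, [37, 27, 128], [94, 94, 94]), (240, [37, 25, 128], [100, 98, 97])]
260 [(222, [49, 30, 158], [28, 32, 49]), (228, [49, 27, 157], [24, 27, 28]), (232, [43, 27, 145], [25, 25, 27]), (236, [34, 27, 127], [92, 88, 91]), (240, [35, 25, 129], [91, 91, 91])]
264 [(222, [49, 30, 161], [26, 28, 44]), (228, [47, 27, 157], [26, 25, 27]), (232, [41, 27, 146], [28, 27, 29]), (236, [32, 27, 127], [114, 115, 116]), (240, [32, 25, 127], [108, 106, 108])]
268 [(222, [49, 29, 165], [21, 22, 34]), (228, [46, 27, 159], [28, 27, 28]), (232, [39, 27, 146], [25, 27, 29]), (236, [-29, 43, 13], [111, 109, 111]), (240, [-30, 39, 12], [83, 83, 81])]
275 [(222, [49, 28, 172], [24, 24, 26]), (228, [41, 27, 158], [25, 28, 27]), (232, [35, 27, 147], [25, 26, 29]), (236, [-37, 43, 13], [183, 185, 185]), (240, [-37, 40, 13], [178, 179, 179])]
```

The strip sits at stand x 30..40, and the visible finger faces end about 22 mm above the TCP height, so the finger ends taper or are short. The fingers passed over without touching. I'll back off, go 17 mm lower and push again.

Emit:
step_arm:
  twist:
    - [0,0,0]
    - [0,0,0]
    - [0,0,0]
    - [0,0,0]
    - [0,0,0]
    - [0,0,0]
  dp:
    - [0.014,-0.0024,0]
    - [0.028,-0.0047,0]
    - [0.028,-0.0047,-0.01]
    - [0.028,-0.0047,-0.017]
    - [0.028,-0.0047,-0.017]
    - [0.028,-0.0047,-0.017]
  gripper: [0.05,0.05,0.05,0.05,0.05,0.05]

```text
t: 11.22
position: [0.5676, 0.0172, 0.0958]
eef_rot: [[0.985, -0.175, -0.01], [-0.175, -0.985, -0.012], [-0.008, 0.014, -1.0]]
force: [0.5, -0.1, 0.6]
finger_gap: 0.0502
```

Emit:
step_arm:
  twist:
    - [0,0,0]
    - [0,0,0]
    - [0,0,0]
    - [0,0,0]
    - [0,0,0]
    - [0,0,0]
    - [0,0,0]
    - [0,0,0]
  dp:
    - [-0.003,0.0005,0]
    - [-0.006,0.001,0]
    - [-0.009,0.0015,0]
    - [-0.012,0.002,0]
    - [-0.015,0.0026,0]
    - [-0.018,0.003,0]
    - [-0.02,0.0034,0]
    - [-0.02,0.0034,0]
  gripper: [0.05,0.05,0.05,0.05,0.05,0.05,0.05,0.05]

```text
t: 11.88
position: [0.5474, 0.0207, 0.0959]
eef_rot: [[0.985, -0.175, -0.01], [-0.175, -0.985, -0.012], [-0.008, 0.014, -1.0]]
force: [0.8, -0.2, -0.2]
finger_gap: 0.0502
```

```bash
python3 bar.py w7
python3 - <<'E'
from m import *
p,d,K,T=load("w7"); F=toF(cloud(d,K,T))
for u in (222,226,230,234): print(u,[(v,F[v,u].round(0).astype(int).tolist()) for v in range(232,262,3)])
E
```

```text
(array([44. ,  0.5, 95.9]), array([ 0.8, -0.2, -0.2]), 11.88, 0.0502)
strip 2141 [[ 24.2 -28.7 124.4]
 [ 31.1   1.8 127.3]
 [ 56.6  31.6 132.1]]
-30 [24.1 56.7]
-10 [24.2 34. ]
10 [24.5 34.1]
30 [25.2 56.9]
222 [(232, [23, 52, 13]), (235, [20, 52, 13]), (238, [16, 52, 12]), (241, [14, 52, 13]), (244, [57, 33, 122]), (247, [57, 32, 125]), (250, [57, 31, 130]), (253, [57, 31, 134]), (256, [56, 31, 136]), (259, [57, 30, 140])]
226 [(232, [22, 48, 12]), (235, [19, 49, 11]), (238, [17, 48, 13]), (241, [14, 49, 12]), (244, [57, 31, 121]), (247, [57, 30, 126]), (250, [57, 29, 129]), (253, [57, 29, 134]), (256, [56, 29, 136]), (259, [55, 29, 136])]
230 [(232, [22, 45, 12]), (235, [19, 45, 12]), (238, [17, 45, 13]), (241, [13, 45, 12]), (244, [10, 45, 12]), (247, [55, 28, 122]), (250, [55, 28, 126]), (253, [55, 28, 129]), (256, [54, 27, 132]), (259, [53, 27, 133])]
234 [(232, [22, 41, 12]), (235, [19, 41, 12]), (238, [16, 41, 12]), (241, [13, 41, 11]), (244, [10, 42, 12]), (247, [7, 42, 12]), (250, [4, 42, 12]), (253, [1, 42, 11]), (256, [48, 27, 119]), (259, [47, 27, 120])]
```

Contact is made: the bar has moved to origin x≈29 and both ends are parallel. I'll push on to the collars.

Emit:
step_arm:
  twist:
    - [0,0,0]
    - [0,0,0]
    - [0,0,0]
    - [0,0,0]
    - [0,0,0]
    - [0,0,0]
  dp:
    - [-0.003,0.0005,0]
    - [-0.005,0.0008,0]
    - [-0.007,0.0012,0]
    - [-0.009,0.0015,0]
    - [-0.0105,0.0018,0]
    - [-0.0105,0.0018,0]
  gripper: [0.05,0.05,0.05,0.05,0.05,0.05]

```text
t: 12.43
position: [0.5365, 0.0225, 0.0959]
eef_rot: [[0.985, -0.175, -0.011], [-0.175, -0.985, -0.012], [-0.008, 0.014, -1.0]]
force: [-0.0, -0.4, -0.8]
finger_gap: 0.0504
```

```bash
python3 bar.py w8
```

```text
(array([33. ,  0.5, 95.9]), array([-0. , -0.4, -0.8]), 12.43, 0.0504)
strip 2154 [[ 13.3 -28.9 124.3]
 [ 20.2   1.8 127.3]
 [ 45.6  31.8 132. ]]
-30 [13.6 45.7]
-10 [13.2 23. ]
10 [13.6 23. ]
30 [14.2 45.8]
```

Emit:
step_arm:
  twist:
    - [0,0,0]
    - [0,0,0]
    - [0,0,0]
    - [0,0,0]
  dp:
    - [-0.001,0.0002,0]
    - [-0.002,0.0003,0]
    - [-0.003,0.0005,0]
    - [-0.003,0.0005,0]
  gripper: [0.05,0.05,0.05,0.05]

```text
t: 12.82
position: [0.534, 0.023, 0.0959]
eef_rot: [[0.985, -0.174, -0.01], [-0.174, -0.985, -0.012], [-0.007, 0.014, -1.0]]
force: [3.2, 0.6, -1.1]
finger_gap: 0.0503
```

Emit:
step_arm:
  twist:
    - [0,0,0]
    - [0,0,0]
    - [0,0,0]
    - [0,0,0]
    - [0,0,0]
    - [0,0,0]
    - [0,0,0]
    - [0,0,0]
    - [0,0,0]
  dp:
    - [0.02,-0.0034,0]
    - [0.04,-0.0068,0]
    - [0.06,-0.01,0.02]
    - [0.06,-0.01,0.06]
    - [0.06,-0.01,0.1]
    - [0.06,-0.01,0.13]
    - [0.06,-0.01,0.15]
    - [0.06,-0.01,0.15]
    - [0.06,-0.01,0.15]
  gripper: [0.05,0.05,0.05,0.05,0.05,0.05,0.05,0.05,0.05]

```text
t: 13.57
position: [0.5941, 0.013, 0.2466]
eef_rot: [[0.985, -0.174, -0.008], [-0.175, -0.985, -0.012], [-0.006, 0.014, -1.0]]
force: [-0.2, -0.4, -0.2]
finger_gap: 0.0499
```

```bash
python3 bar.py w9
python3 - <<'E'
from m import *
a,b=load("w9")[0],snap("scene","s9")[0]
b=cv2.resize(b[160:265,225:345],None,fx=2,fy=2); o=np.zeros((420,800,3),np.uint8); o[:,:560]=a; o[:b.shape[0],560:800]=b; cv2.imwrite("pics/c9.png",o)
E
```

```text
(array([ 91.3,   0.9, 246.6]), array([-0.2, -0.4, -0.2]), 13.57, 0.0499)
strip 614 [[ 10.9 -33.4 124.5]
 [ 16.2  -1.2 127.3]
 [ 20.5  33.1 128.6]]
-30 [10.6 20.5]
-10 [11.  20.7]
10 [11.2 20.4]
30 [11.3 20.2]
```

View pics/c9.png

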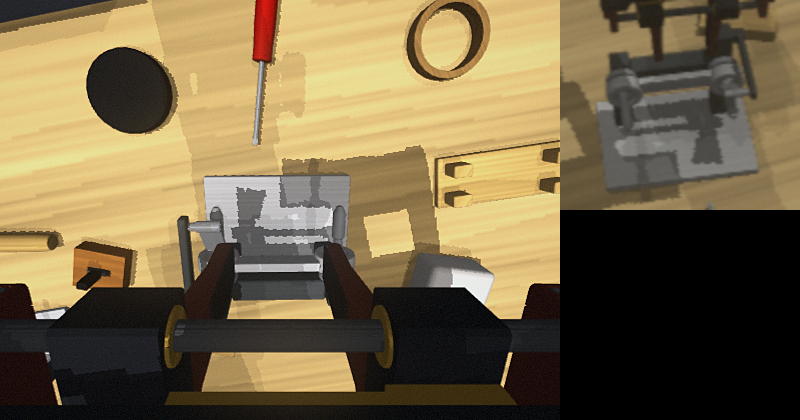

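The bar is home (origin x≈16). Now the flap height, and a rough clip pose.

Run:
```python
from m import *
p,d,K,T=load("w9"); W=cloud(d,K,T); F=toF(W); x,y,z=F[...,0],F[...,1],F[...,2]
for a in range(30,80,6):
    m=(x>a)&(x<a+6)&(abs(y-66)<11)&(z>116); 
    if m.sum()>3: print("flap x",a+3,m.sum(),np.percentile(z[m],[10,50,90]).round(1),"expect down",round(155-(72-a)*np.tan(np.radians(40)),1))
for n in("w9","scene0","side0"):
    p,d,K,T=load(n); W=cloud(d,K,T); c=p.astype(int)
    near=(abs(W[...,0]-.52)<.06)&(abs(W[...,1]-.28)<.07)
    m=near&(W[...,2]>.034)&(W[...,2]<.08); q=W[m]
    b=near&(W[...,2]>.022)&(W[...,2]<.030)
    print(n,"tab",m.sum(),np.median(q,0).round(4) if len(q) else"", np.percentile(q[:,2],98) if len(q) else "")
    t=q[q[:,2]>np.percentile(q[:,2],98)-.006]; print("  top",t.mean(0).round(4),len(t))
    print("  block",b.sum(),cv2.minAreaRect(W[b][:,:2].astype(np.float32)*1000))
```

```text
flap x 39 32 [127.  129.7 131.6] expect down 124.8
flap x 45 43 [132.7 134.4 136.5] expect down 129.8
flap x 51 81 [137.7 139.5 141.8] expect down 134.9
flap x 57 92 [142.1 144.3 146.8] expect down 139.9
flap x 63 85 [146.6 149.2 151.3] expect down 144.9
flap x 69 139 [119.2 158.4 160.8] expect down 150.0
flap x 75 253 [119.  159.2 161.2] expect down 155.0
flap x 81 83 [118.8 349.9 352.1] expect down 160.0
w9 tab 295 [0.5106 0.2823 0.0564] 0.0680628181107967
  top [0.5088 0.2845 0.0663] 106
  block 1599 ((517.6228637695312, 307.4442138671875), (118.96912384033203, 62.730384826660156), 65.88936614990234)
scene0 tab 60 [0.5127 0.2848 0.0549] 0.06829022036285025
  top [0.5107 0.2853 0.066 ] 18
  block 370 ((519.6658325195312, 306.33892822265625), (118.74748992919922, 64.82185363769531), 64.45386505126953)
side0 tab 95 [0.5031 0.2901 0.0535] 0.06888510688439888
  top [0.5048 0.2887 0.0666] 27
  block 519 ((513.2507934570312, 307.2589111328125), (111.4114990234375, 65.24005889892578), 68.78712463378906)
```

Flap slope is 39° all along its length, so it is down. Now over to the clip.

Emit:
step_arm:
  twist:
    - [0,0,0]
    - [0,0,0]
    - [0,0,0]
    - [0,0,0]
    - [0,0,0]
    - [0,0,0]
    - [0,0,0]
    - [0,0,0]
    - [0,0,0]
    - [0,0,0]
    - [0,0,0]
  dp:
    - [-0.01,0.04,0]
    - [-0.02,0.08,0]
    - [-0.035,0.12,0]
    - [-0.05,0.16,0]
    - [-0.07,0.2,0]
    - [-0.08,0.24,0]
    - [-0.086,0.272,0]
    - [-0.086,0.272,-0.03]
    - [-0.086,0.272,-0.05]
    - [-0.086,0.272,-0.05]
    - [-0.086,0.272,-0.05]
  gripper: [0.07,0.07,0.07,0.07,0.07,0.07,0.07,0.07,0.07,0.07,0.07]

```text
t: 14.58
position: [0.505, 0.2842, 0.192]
eef_rot: [[0.985, -0.174, -0.018], [-0.174, -0.985, -0.015], [-0.015, 0.018, -1.0]]
force: [-0.1, -0.1, 0.2]
finger_gap: 0.0694
```

Run:
```python
from m import *
s=status.state();print(s["position"],s["joint_pos"].round(0)); p,d,K,T=snap("wrist","w10")
W=cloud(d,K,T)
near=(abs(W[...,0]-.515)<.06)&(abs(W[...,1]-.285)<.06)
hsv=cv2.cvtColor(p,cv2.COLOR_BGR2HSV)
m=near&(W[...,2]>.034)&(W[...,2]<.075); q=W[m]; zt=np.percentile(q[:,2],90)
t=q[q[:,2]>zt-.004]; print("tab top z",zt,len(t),t.mean(0).round(4),cv2.minAreaRect(t[:,:2].astype(np.float32)*1000))
b=near&(W[...,2]>.021)&(W[...,2]<.030)
# keep the largest connected blob
n,l,st,_=cv2.connectedComponentsWithStats(b.astype(np.uint8)); k=1+st[1:,4].argmax(); b=l==k
print("block",b.sum(),cv2.minAreaRect(W[b][:,:2].astype(np.float32)*1000),np.median(W[b][:,2]))
cv2.imwrite("pics/c10.png",p)
```

```text
[0.50501388 0.28422719 0.19196543] [ 28.  22.  99.  -0.  61. 129.]
tab top z 0.06808813405666264 137 [0.5087 0.2861 0.0674] ((508.45977783203125, 286.1300964355469), (13.812000274658203, 10.051295280456543), 66.8055191040039)
block 2887 ((508.2308044433594, 286.092529296875), (70.05243682861328, 60.37685775756836), 67.4558334350586) 0.026436538568052448
```

View pics/c10.png

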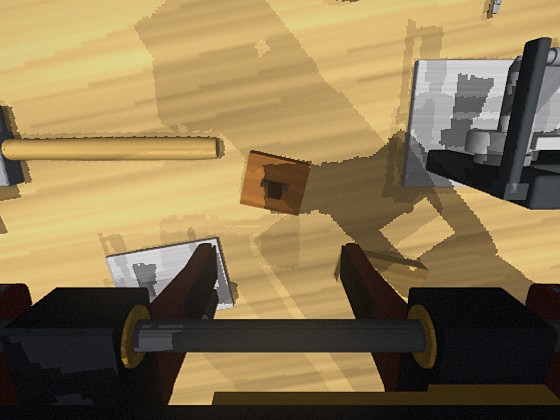

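Wrist view: clip tab at (272,188) on the block at (275,182). Measured block and tab centre (0.5083, 0.2861), clip yaw -22.5°, tab top at 0.068. I'll grip across the 14 mm width.

Emit:
step_arm:
  twist:
    - [0.015,-0.018,-0.11]
    - [0.015,-0.018,-0.218]
    - [0.015,-0.018,-0.218]
    - [0.015,-0.018,-0.218]
    - [0.015,-0.018,-0.218]
    - [0.015,-0.018,-0.218]
  dp:
    - [0.0033,0.0019,-0.02]
    - [0.0033,0.0019,-0.05]
    - [0.0033,0.0019,-0.08]
    - [0.0033,0.0019,-0.1]
    - [0.0033,0.0019,-0.1]
    - [0.0033,0.0019,-0.1]
  gripper: [0.05,0.05,0.05,0.05,0.05,0.05]

```text
t: 15.13
position: [0.5099, 0.286, 0.0938]
eef_rot: [[0.923, -0.384, 0.001], [-0.384, -0.923, 0.003], [0.0, -0.003, -1.0]]
force: [-0.4, 0.8, 0.1]
finger_gap: 0.05
```

Run:
```python
from m import *
s=status.state();print(s["position"],s["eef_rot"].round(3),s["joint_pos"].round(1))
p,d,K,T=snap("wrist","w11"); W=cloud(d,K,T)
m=(np.hypot(W[...,0]-.508,W[...,1]-.286)<.018)&(W[...,2]>.05)&(W[...,2]<.08); t=W[m]
if len(t)>20: print(len(t),t.mean(0),cv2.minAreaRect(t[t[:,2]>.064][:,:2].astype(np.float32)*1000))
```

```text
[0.50990853 0.28595224 0.0938121 ] [[ 0.923 -0.384  0.001]
 [-0.384 -0.923  0.003]
 [ 0.    -0.003 -1.   ]] [2.810e+01 2.880e+01 1.026e+02 1.000e-01 4.840e+01 1.406e+02]
383 [0.50998499 0.28560971 0.06422682] ((508.63580322265625, 286.2129821777344), (13.820732116699219, 10.211408615112305), 67.41338348388672)
```

Emit:
step_arm:
  twist:
    - [0,0,0]
    - [0,0,0]
    - [0,0,0]
    - [0,0,0]
    - [0,0,0]
    - [0,0,0]
    - [0,0,0]
    - [0,0,0]
    - [0,0,0]
    - [0,0,0]
    - [0,0,0]
  dp:
    - [-0.0013,0.0002,-0.02]
    - [-0.0013,0.0002,-0.04]
    - [-0.0013,0.0002,-0.055]
    - [-0.0013,0.0002,-0.063]
    - [-0.0013,0.0002,-0.063]
    - [-0.0013,0.0002,-0.063]
    - [-0.0013,0.0002,-0.063]
    - [-0.0013,0.0002,-0.063]
    - [-0.0013,0.0002,-0.063]
    - [-0.0013,0.0002,-0.063]
    - [-0.0013,0.0002,-0.063]
  gripper: [0.05,0.05,0.05,0.05,0.05,0,0,0,0,0,0]

```text
t: 16.1
position: [0.5096, 0.2868, 0.0323]
eef_rot: [[0.923, -0.384, 0.004], [-0.384, -0.923, 0.004], [0.002, -0.005, -1.0]]
force: [-0.1, -0.4, 0.0]
finger_gap: 0.014
```

Emit:
step_arm:
  twist:
    - [0,0,0]
    - [0,0,0]
    - [0,0,0]
    - [0,0,0]
    - [0,0,0]
    - [0,0,0]
    - [0,0,0]
    - [0,0,0]
  dp:
    - [0,0,0.015]
    - [0,0,0.03]
    - [0,0,0.07]
    - [0,0,0.11]
    - [0,0,0.15]
    - [0,0,0.19]
    - [0,0,0.22]
    - [0,0,0.22]
  gripper: [0,0,0,0,0,0,0,0]

```text
t: 16.77
position: [0.5129, 0.2886, 0.2597]
eef_rot: [[0.923, -0.384, 0.014], [-0.384, -0.923, 0.009], [0.01, -0.014, -1.0]]
force: [2.0, 0.8, -0.7]
finger_gap: 0.0136
```

Clip gripped (gap 14 mm). Now to a hover above the groove.

Emit:
step_arm:
  twist:
    - [-0.009,0.014,0.224]
    - [-0.009,0.014,0.224]
    - [-0.009,0.014,0.224]
    - [-0.009,0.014,0.224]
    - [-0.009,0.014,0.224]
    - [-0.009,0.014,0.224]
    - [-0.009,0.014,0.224]
    - [-0.009,0.014,0.224]
    - [-0.009,0.014,0.224]
    - [-0.009,0.014,0.224]
    - [-0.009,0.014,0.224]
    - [-0.009,0.014,0.224]
  dp:
    - [0.0195,-0.04,0]
    - [0.0195,-0.08,0]
    - [0.0195,-0.12,0]
    - [0.0195,-0.16,0]
    - [0.0195,-0.2,0]
    - [0.0195,-0.24,0]
    - [0.0195,-0.28,0]
    - [0.0195,-0.31,0]
    - [0.0195,-0.331,0]
    - [0.0195,-0.331,-0.03]
    - [0.0195,-0.331,-0.06]
    - [0.0195,-0.331,-0.06]
  gripper: [0,0,0,0,0,0,0,0,0,0,0,0]

```text
t: 17.77
position: [0.5283, -0.0426, 0.1944]
eef_rot: [[0.985, -0.171, -0.01], [-0.171, -0.985, 0.003], [-0.011, -0.001, -1.0]]
force: [-1.5, 0.4, -1.7]
finger_gap: 0.0135
```

Emit:
step_arm:
  twist:
    - [0,0,0]
    - [0,0,0]
    - [0,0,0]
  dp:
    - [0,0,0]
    - [0,0,0]
    - [0,0,0]
  gripper: [0,0,0]

```text
t: 18.02
position: [0.5289, -0.0424, 0.1954]
eef_rot: [[0.985, -0.17, -0.009], [-0.17, -0.985, 0.003], [-0.01, -0.001, -1.0]]
force: [0.7, -0.4, -0.4]
finger_gap: 0.0133
```

Run:
```python
from m import *
s=status.state();print(tcpF(),s["eef_rot"].round(3),s["joint_vel"].round(2))
p,d,K,T=snap("wrist","w12"); print(tcpF()[0])
b=snap("side","d12")[0]
a=cv2.resize(p[150:330,180:380],None,fx=3,fy=3,interpolation=cv2.INTER_CUBIC)
cv2.imwrite("pics/c12.png",a)
```

```text
(array([ 36.5, -64.7, 195.4]), array([ 0.7, -0.4, -0.4]), 18.02, 0.0133) [[ 0.985 -0.17  -0.009]
 [-0.17  -0.985  0.003]
 [-0.01  -0.001 -1.   ]] [ 0.13 -0.61 -0.56  0.11 -0.36  0.02]
[ 36.8 -64.7 195.7]
```

View pics/c12.png

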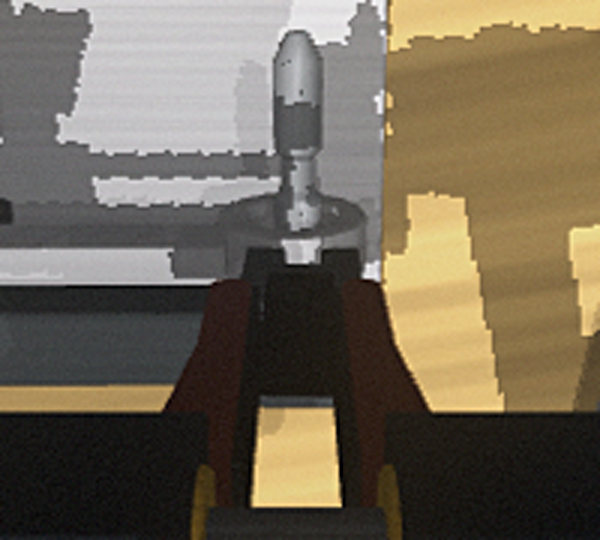

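The crop shows the groove neck at (298,175) and the clip crown at (300,250), in line with each other. Now to measure both.

Run:
```python
from m import *
p,d,K,T=load("w12"); F=toF(cloud(d,K,T)); x,y,z=F[...,0],F[...,1],F[...,2]
s=(abs(y+64.5)<9)&(z>105)&(z<128)&(x>18)&(x<84)
for a in range(20,84,3):
    m=s&(x>=a)&(x<a+3)
    if m.sum()>4: print(a+1.5,m.sum(),"y",np.percentile(y[m],[3,50,97]).round(1),"ztop",np.percentile(z[m],90).round(1))
c=(x>20)&(x<65)&(abs(y+64.5)<16)&(z>150)&(z<235)
v,u=np.where(c); print("clip/hand",c.sum())
for vv in range(225,250,2):
    uu=[k for k in range(262,298) if c[vv,k]]
    if uu: print(vv,uu[0],uu[-1],F[vv,uu[0]].round(1),F[vv,(uu[0]+uu[-1])//2].round(1),F[vv,uu[-1]].round(1),p[vv,(uu[0]+uu[-1])//2])
```

```text
24.5 87 y [-72.8 -65.1 -56.9] ztop 127.3
27.5 48 y [-70.4 -64.2 -58.1] ztop 122.9
30.5 53 y [-70.3 -64.2 -58.1] ztop 122.6
33.5 53 y [-69.9 -64.2 -58.5] ztop 121.6
36.5 39 y [-68.6 -64.2 -59.8] ztop 120.2
39.5 33 y [-68.6 -64.2 -59.8] ztop 120.4
42.5 34 y [-68.6 -64.2 -59.8] ztop 119.9
45.5 36 y [-69.4 -64.2 -58.2] ztop 122.3
48.5 56 y [-70.2 -63.8 -57.2] ztop 122.4
51.5 54 y [-70.2 -63.3 -57.3] ztop 123.0
54.5 58 y [-70.4 -64.2 -57.3] ztop 122.3
57.5 59 y [-71.1 -64.2 -57.3] ztop 122.4
60.5 62 y [-71.1 -63.8 -57.3] ztop 122.4
63.5 57 y [-71.  -64.2 -57.4] ztop 122.1
66.5 59 y [-71.  -64.2 -57.4] ztop 122.5
69.5 58 y [-71.  -64.2 -57.4] ztop 122.9
72.5 61 y [-70.1 -64.2 -57.4] ztop 122.3
75.5 52 y [-69.2 -64.2 -59.1] ztop 121.0
78.5 38 y [-67.5 -64.2 -60.1] ztop 119.7
81.5 6 y [-65.8 -63.8 -61.8] ztop 114.5
clip/hand 1755
233 263 297 [ 37.7 -52.9 175.3] [ 20.6 -65.  130.9] [ 38.3 -76.6 176.6] [185 185 186]
235 262 297 [ 37.5 -52.4 178.5] [ 18.2 -64.2 129.4] [ 38.2 -76.4 180.4] [168 167 171]
237 262 297 [ 38.  -52.6 183.4] [ 17.2 -64.2 131.5] [ 37.7 -76.3 182.6] [172 173 172]
239 262 297 [ 38.2 -52.9 187.4] [ 38.4 -64.1 187.9] [ 38.3 -76.  187.8] [32 34 32]
241 262 297 [ 38.2 -53.  191. ] [ 40.3 -64.1 195.8] [ 37.9 -75.8 190.3] [22 24 26]
243 262 297 [ 37.8 -53.1 193.3] [ 40.7 -64.1 200.2] [ 48.9 -74.  219.6] [21 25 29]
245 262 297 [ 49.  -54.8 222.5] [ 40.2 -64.1 202. ] [ 48.7 -73.9 221.8] [24 29 31]
247 262 297 [ 48.7 -54.9 224.6] [ 41.1 -64.1 207.2] [ 48.8 -73.7 224.8] [20 26 29]
249 262 297 [ 48.7 -55.  227.2] [ 40.6 -64.  209. ] [ 48.7 -73.6 227.3] [21 29 26]
```

Groove centre is at (40.0, -64.2) and the clip at (35.6, -64.4) in my stand axes, so it needs +4.3 mm along the stud. I'll go down to just above the stud.

Emit:
step_arm:
  twist:
    - [-0.003,-0.009,0]
    - [-0.003,-0.009,0]
    - [-0.003,-0.009,0]
    - [-0.003,-0.009,0]
    - [-0.003,-0.009,0]
    - [-0.003,-0.009,0]
  dp:
    - [0.0042,-0.0005,-0.01]
    - [0.0042,-0.0005,-0.03]
    - [0.0042,-0.0005,-0.045]
    - [0.0042,-0.0005,-0.046]
    - [0.0042,-0.0005,-0.046]
    - [0.0042,-0.0005,-0.046]
  gripper: [0,0,0,0,0,0]

```text
t: 18.62
position: [0.5343, -0.0429, 0.1509]
eef_rot: [[0.985, -0.17, 0.003], [-0.17, -0.985, -0.0], [0.003, -0.0, -1.0]]
force: [0.1, -0.5, -0.4]
finger_gap: 0.0135
```

```bash
cat > clip.py <<'E'
from m import *
import sys
print(tcpF(),status.state()["eef_rot"][:,2].round(3)); p,d,K,T=snap("wrist",sys.argv[1]); F=toF(cloud(d,K,T))
for v in range(222,252,3): print(v,F[v,264].round(1),F[v,270].round(1),F[v,279].round(1),F[v,288].round(1),F[v,295].round(1),p[v,279])
x,y,z=F[...,0],F[...,1],F[...,2]
s=(abs(y+64.5)<9)&(z>105)&(z<124)&(x>18)&(x<84)
for a in range(33,60,3):
    m=s&(x>=a)&(x<a+3)
    if m.sum()>4: print(a+1.5,m.sum(),np.percentile(y[m],[3,50,97]).round(1),np.percentile(z[m],90).round(1))
E
python3 clip.py w13
```

```text
(array([ 41.9, -64.3, 150.9]), array([ 0.1, -0.5, -0.4]), 18.62, 0.0135) [ 0.003 -0.    -1.   ]
222 [ 12.3 -47.7  13. ] [ 12.2 -54.2  12.8] [ 48.5 -63.7 121.9] [ 47.1 -70.3 117.7] [ 12.4 -81.4  13.3] [94 94 93]
225 [  8.6 -47.7  12.2] [  8.8 -54.2  12.9] [ 46.2 -63.7 121.9] [  8.7 -73.8  12.6] [  8.5 -81.5  11.9] [96 91 94]
228 [  5.  -47.6  12. ] [  5.  -54.2  12. ] [ 43.6 -63.7 120.9] [  5.4 -73.9  13.1] [  5.2 -81.5  12.4] [91 92 90]
231 [  1.4 -47.5  11.7] [  1.6 -54.2  12.1] [ 40.6 -63.7 119.2] [  1.5 -73.9  11.8] [  1.8 -81.6  12.7] [83 84 85]
234 [ 43.5 -53.3 133. ] [ 43.6 -57.5 133.3] [ 38.3 -63.7 119.3] [ 43.5 -69.9 133.1] [ 43.4 -74.7 132.7] [73 73 71]
237 [ 43.3 -53.5 138.2] [ 43.  -57.6 137.5] [ 35.7 -63.7 118.7] [ 41.3 -69.9 133.1] [ 43.3 -74.4 138.4] [72 71 69]
240 [ 43.1 -53.7 143.2] [ 43.8 -57.7 145.1] [ 43.5 -63.6 144.3] [ 43.2 -69.6 143.4] [ 43.2 -74.2 143.5] [44 42 44]
243 [ 43.4 -54.  149.2] [ 46.3 -58.  156.3] [ 46.  -63.6 155.5] [ 46.1 -69.2 155.9] [ 43.8 -73.8 150.1] [26 28 31]
246 [ 52.7 -55.3 176.4] [ 46.1 -58.1 160.5] [ 46.  -63.6 160.5] [ 45.8 -69.1 159.9] [ 54.  -72.2 179.5] [22 26 26]
249 [ 52.4 -55.4 179.8] [ 45.6 -58.2 164. ] [ 45.8 -63.6 164.4] [ 45.9 -68.9 164.8] [ 53.9 -72.  183.3] [26 27 27]
34.5 9 [-69.  -66.7 -60.9] 119.3
37.5 47 [-68.9 -65.2 -60.3] 120.4
40.5 51 [-68.9 -64.4 -59.2] 120.2
43.5 44 [-68.7 -63.7 -59.5] 120.3
46.5 59 [-69.7 -64.4 -58.4] 122.4
49.5 74 [-70.3 -63.7 -57.8] 122.2
52.5 76 [-70.2 -63.7 -57.3] 122.5
55.5 74 [-70.2 -63.7 -57.1] 122.5
58.5 80 [-71.  -64.  -57.1] 122.5
```

Emit:
step_arm:
  twist:
    - [0,0,0]
    - [0,0,0]
    - [0,0,0]
    - [0,0,0]
    - [0,0,0]
    - [0,0,0]
  dp:
    - [-0.0008,0,-0.004]
    - [-0.0008,0,-0.008]
    - [-0.0008,0,-0.011]
    - [-0.0008,0,-0.013]
    - [-0.0008,0,-0.014]
    - [-0.0008,0,-0.014]
  gripper: [0,0,0,0,0,0]

```text
t: 19.17
position: [0.5336, -0.0427, 0.1369]
eef_rot: [[0.985, -0.17, 0.003], [-0.17, -0.985, -0.0], [0.003, -0.0, -1.0]]
force: [-0.5, 1.6, 0.0]
finger_gap: 0.0136
```

Emit:
step_arm:
  twist:
    - [0,0,0]
    - [0,0,0]
    - [0,0,0]
  dp:
    - [0,0,-0.001]
    - [0,0,-0.002]
    - [0,0,-0.003]
  gripper: [0,0,0]

```text
t: 19.42
position: [0.5338, -0.0426, 0.1339]
eef_rot: [[0.985, -0.17, 0.003], [-0.17, -0.985, 0.0], [0.003, -0.001, -1.0]]
force: [0.1, 0.2, 2.0]
finger_gap: 0.0138
```

Emit:
step_arm:
  twist:
    - [0,0,0]
    - [0,0,0]
    - [0,0,0]
  dp:
    - [0,0,-0.001]
    - [0,0,-0.002]
    - [0,0,-0.003]
  gripper: [0,0,0]

```text
t: 19.67
position: [0.5336, -0.0427, 0.1307]
eef_rot: [[0.985, -0.17, 0.003], [-0.17, -0.985, -0.0], [0.003, -0.0, -1.0]]
force: [-0.1, 0.0, -1.0]
finger_gap: 0.0138
```

Emit:
step_arm:
  twist:
    - [0,0,0]
    - [0,0,0]
    - [0,0,0]
  dp:
    - [0,0,-0.001]
    - [0,0,-0.002]
    - [0,0,-0.0025]
  gripper: [0,0,0]

```text
t: 19.92
position: [0.5342, -0.043, 0.129]
eef_rot: [[0.985, -0.17, 0.004], [-0.17, -0.985, -0.001], [0.004, -0.0, -1.0]]
force: [-1.2, 0.2, 11.4]
finger_gap: 0.0136
```

```bash
python3 clip.py w14
```

```text
(array([ 41.8, -64.4, 129. ]), array([-1.2,  0.2, 11.4]), 19.92, 0.0136) [ 0.004 -0.001 -1.   ]
222 [ 19.8 -48.9  13.4] [ 54.7 -57.9 118.9] [ 55.9 -63.8 122.4] [ 54.8 -69.7 119.2] [ 19.6 -80.3  12.8] [89 89 90]
225 [ 16.3 -48.9  12.5] [ 52.5 -57.8 118.6] [ 53.9 -63.8 122.4] [ 52.9 -69.7 119.8] [ 16.2 -80.4  12.5] [90 85 88]
228 [ 12.7 -48.8  11.5] [ 50.6 -57.8 119. ] [ 52.2 -63.8 123.6] [ 50.7 -69.7 119.3] [ 12.8 -80.5  12. ] [87 87 87]
231 [ 10.  -48.8  13. ] [ 48.1 -57.8 118.1] [ 49.5 -63.8 121.8] [ 48.7 -69.7 119.7] [  9.4 -80.5  11.4] [87 85 88]
234 [ 42.8 -53.4 109.4] [ 46.2 -57.8 118.6] [ 48.1 -63.8 123.5] [ 46.8 -69.7 120.2] [ 42.6 -75.  108.8] [87 86 84]
237 [ 42.5 -53.6 114.5] [ 42.8 -57.7 115.2] [ 45.5 -63.8 122.3] [ 41.1 -70.1 110.8] [ 42.2 -74.8 113.8] [64 58 59]
240 [ 43.  -53.9 121.4] [ 42.7 -57.8 120.6] [ 42.5 -63.8 120.1] [ 42.9 -69.7 121. ] [ 42.7 -74.4 120.4] [42 40 41]
243 [ 43.  -54.1 126.6] [ 45.5 -58.1 132.7] [ 45.3 -63.8 132.1] [ 45.  -69.4 131.5] [ 42.5 -74.2 125.2] [21 21 25]
246 [ 52.5 -55.4 154.3] [ 45.6 -58.3 137.7] [ 45.5 -63.7 137.4] [ 45.8 -69.2 138.1] [ 53.5 -72.4 156.7] [26 28 30]
249 [ 52.5 -55.6 158.4] [ 45.6 -58.4 142.2] [ 45.2 -63.7 141.3] [ 45.4 -69.1 141.9] [ 53.4 -72.2 160.6] [20 22 23]
40.5 13 [-72.4 -70.1 -58.3] 112.5
43.5 150 [-73.  -64.4 -55.8] 122.5
46.5 74 [-70.3 -63.8 -57.8] 122.4
49.5 92 [-70.  -63.8 -57.1] 122.4
52.5 91 [-70.4 -63.8 -57.1] 122.5
55.5 93 [-70.4 -63.8 -57.2] 122.5
58.5 84 [-70.3 -63.8 -57.2] 122.4
```

Force fell to about -1 N and then rose to 11 N against a hard stop, so it snapped and seated. Release and check from above.

Emit:
step_arm:
  twist:
    - [0,0,0]
    - [0,0,0]
    - [0,0,0]
    - [0,0,0]
    - [0,0,0]
    - [0,0,0]
    - [0,0,0]
    - [0,0,0]
    - [0,0,0]
    - [0,0,0]
    - [0,0,0]
  dp:
    - [0,0,0.001]
    - [0,0,0.001]
    - [0,0,0.001]
    - [0,0,0.001]
    - [0,0,0.02]
    - [0,0,0.05]
    - [0,0,0.08]
    - [0,0,0.11]
    - [0.015,-0.003,0.12]
    - [0.03,-0.005,0.12]
    - [0.03,-0.005,0.12]
  gripper: [0.05,0.05,0.05,0.05,0.05,0.05,0.05,0.05,0.05,0.05,0.05]

```text
t: 20.88
position: [0.5667, -0.0484, 0.2502]
eef_rot: [[0.985, -0.17, 0.008], [-0.17, -0.985, -0.001], [0.008, -0.0, -1.0]]
force: [-0.2, -0.8, -0.7]
finger_gap: 0.0499
```

```bash
cat > fin.py <<'E'
from m import *
import sys
print(tcpF()); p,d,K,T=snap("wrist",sys.argv[1]); F=toF(cloud(d,K,T)); x,y,z=F[...,0],F[...,1],F[...,2]
t=F[(x>28)&(x<55)&(abs(y+64)<9)&(z>135)&(z<185)]; print("tab",len(t),"top z",np.percentile(t[:,2],95).round(1)); tt=t[t[:,2]>np.percentile(t[:,2],95)-3]; print(" top box",tt.min(0).round(1),tt.max(0).round(1))
pl=F[(x>36)&(x<50)&(abs(y+64)>8)&(abs(y+64)<15)&(z>105)&(z<135)]; print("plate",len(pl),np.percentile(pl,[3,50,97],0).round(1))
s=F[(x>5)&(x<30)&(abs(y)<35)&(z>124)&(z<131)]; print("strip",len(s),np.percentile(s,[3,50,97],0).round(1))
f=F[(x>36)&(x<66)&(abs(y-66)<9)&(z>124)&(z<165)]; print("flap",len(f),np.polyfit(f[:,0],f[:,2],1) if len(f)>20 else "")
cv2.imwrite("pics/fin.png",p)
E
python3 fin.py w15
```

```text
(array([ 74.8, -64.2, 250.2]), array([-0.2, -0.8, -0.7]), 20.88, 0.0499)
tab 296 top z 165.7
 top box [ 36.4 -71.3 163. ] [ 46.1 -58.2 166.7]
plate 105 [[ 38.1 -77.4 110.1]
 [ 42.8 -72.5 127.2]
 [ 43.4 -52.3 130.1]]
strip 414 [[ 10.4 -33.  125. ]
 [ 16.1  12.9 127.2]
 [ 20.1  33.5 128.5]]
flap 369 [ 0.84127738 96.67480164]
```

View pics/fin.png

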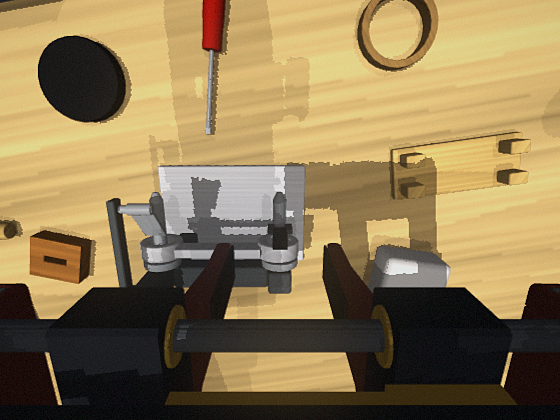

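The view shows the bar home on both studs, the flap down on the left eye (150,225), the clip upright on the other stud (280,215) and the fingers clear. I'll hand in.

```bash
python3 -c "
from rig import job; print(job.finish_job())"
```

```text
the job is handed in; nothing more can be done
None
```

The cross bar is hung on both studs and pushed home, the flap has dropped in front of its eye, and the clip is pressed into the groove of the other stud. I handed the job in at about 21 s; the hand-in reports no verdict.

**Last checks from the wrist camera:**
- **Bar:** its origin is at about stand x 16 mm, with the limit at 10–23. The strip is parallel to the stand and its top is at 127 mm, as expected when hung.
- **Flap:** it slopes 40°, which is its down position.
- **Clip:** its tab top is at 165.7 mm against 165 when fully home. It sits about 1 mm off the groove centre along the stud and under 1 mm across. Pressing it in, the force dropped and then rose to 11 N against a hard stop, as a snap should.
- **Clear of the work:** nothing touched the gripper at hand-in, and no bystander looked moved in the last picture. I did not measure their positions.

**What disagreed:**
- The visible finger ends sit about 22 mm above the TCP (the nominal fingertip point). The first push therefore passed over the bar without touching it, and I repeated it 17 mm lower.
- My stand position may be off by about 1 mm, which is inside the tolerances.

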